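Square a tile in a bonding fixture with a spacer and hold it pressed

ROBOT

A 6-joint arm with a two-finger parallel gripper is mounted at the origin on a cart in front of the work surface, level with it; the furniture and walls round the work are solid. World frame = base frame: x ahead of the robot, y to its left, z up, the work surface at z = 0. Lengths are in m, angles in rad, forces in N, time in s.
With the tool pointing down it reaches from about 0.375 to 0.9 m from the base axis. Payload 3.1 kg.
Tool frame: the origin (TCP) lies at the very end of the fingers, on their centre line; the grasp point (between the pads) lies 19 mm behind it (manip.grasp_offset is the distance from the TCP to the grasp point, in m); x points along the fingers, z is the direction in which the jaws open and shut, and the axes are right-handed (so a half turn about x gives the same grasp; the last joint's range is limited). The gripper opens to 85 mm and grips with 20 to 120 N. Pads are 22 mm wide; open, the fingers measure 114 mm over their backs; the gripper's body (76 mm by 85 mm) begins 54 mm behind the grasp point. The pads swing forward as they close: fully open they stand 13 mm farther back than shut.
Start: joints at [-1.315, 0.527, 1.433, -0, 1.181, -0.178], TCP at [0.263, -0.567, 0.193] pointing down, gripper open.
Joint ranges: [-3.08, 3.08], [-0.75, 2.2], [0.22, 2.44], [-1.43, 4.57], [0, 2.65], [-2.85, 2.85]. Speed limits (rad/s): [2.79, 2.79, 3.14, 3.14, 3.14, 3.14].

INTERFACE

Orientations are given as a unit quaternion [x, y, z, w].
In Python, from station import manip gives the robot as it stands.
- The arm moves only by the tool send_rows, never from a script. Its argument "steps" is a list that holds one entry, the list of rows, each a list of 5 numbers: the closure, from 0 (fully open) to 1 (shut), then the shift along the world's x, y, z in m, then the turn about the world's z in rad. A call has 1 to 8 rows; each row is the pose to reach, as a shift and turn from the pose commanded when the call began; what a row does not reach only later rows make up. A row lasts 1/8 s, in which the tool goes at most 62.5 mm and 10.7 degrees, less where a joint would pass 70% of its speed; a pose out of reach is approached as far as the arm can. A call with a gripper value outside its range is refused whole. The fingers move at their own pace and stop on an object; "grip_force" is the grip in N (left out, the last holds). Time passes only in rows, so rows that repeat a pose let the fingers close. It gives the time, the measured TCP pose, the force and the opening at its end, in the units of the state.
- manip.sense(): the state, without advancing time (a new reading comes with each control period).
- manip.snapshot(name): name is "side" or "top"; returns the picture (384x512x3 uint8, red, green, blue); there is no depth.
- manip.camera_params(name): a dict with "fx", "fy", "cx", "cy" (pixels), "T" (4x4, takes a point from camera to world coordinates). Camera axes: x right, y down, z forward; pixel columns grow to the right and rows downward; lengths in m; the calibration is good to about 2 mm. A picture is of the moment at which its call begins. camera_params takes no time and is no camera call.
- manip.sign_off(): hands the job in, once; it reports no verdict.
The state is a dict: "t": time; "q": joint angles; "qd": joint speeds; "tau": joint torques, N m; "tcp_pos": TCP position; "tool_rot": TCP orientation; "force": force on the tool from outside, world axes, zero at the start; "ft_torque": the same for the moment, N m; "finger_gap": opening from 0.0 (shut) to 1.0 (fully open).
Only numpy, scipy, OpenCV 4.12 (cv2) and the standard library are available. Lean on these libraries where they do the work, as an engineer would, in place of code of your own. Each camera call takes 0.05 s, during which the arm holds its last target.

TASK

Prepare the tile for bonding: lift the weight off the tile and stand it back in its own recess in the wooden weight block, the recess it just fits. Then lay the serrated steel jaw insert flat as a spacer in the gap behind the tile where it fits, in front of the short stop, with about half its length between tile and stop, and let go of it; do not force it at the long stop, where the gap is too narrow. Last, push the tile straight back until it is flush against both the long stop and the spacer, and finish while still pressing it there; leave the other things alone.

Things in the scene. Friction and masses are not known exactly. Their poses are not given: they have to be found in the camera images.
- fixture: Fixed dark steel base plate of the fixture, flat on the bench, 140 (x) x 190 (y) x 6 mm high; origin at the middle of its underside. Its x axis points from the tile to the stops (away from the robot), y is along the row of stops. The tile and both stops stand on its top, 6 mm above the bench.
- long_stop: Fixed steel stop block on the back of the plate, 42 mm deep (x) x 36 mm (y) x 20 mm high; axes as the fixture's. Origin at the middle of its back face, at its underside; its front face is at -42 mm along x. It stands 32 mm to one side (y) of the fixture's middle, the short stop 32 mm to the other side; which is on which side changes. Its back face is 62 mm behind (+x of) the fixture's origin.
- short_stop: Fixed steel stop block like the long one but only 20 mm deep (x), 36 mm (y) x 20 mm high; origin at the middle of its back face, at its underside, the back faces of both stops being in line; its front face is at -20 mm along x. So the gap in front of it is 22 mm wider than at the long stop: as the tile starts, about 26 to 30 mm against 4 to 8 mm.
- pocket (a point): Point in the wide gap, fixed to the short stop: 11 mm in front of the middle of its front face and 5 mm above the plate, axes as the fixture's. The spacer's centre should end within 27 mm of it horizontally, the spacer's length along the fixture's y. A spacer with its centre 18 mm outward of this point (along y, away from the fixture's middle) lies 30 mm deep behind the tile and sticks out 30 mm past the tile's side.
- tile_centre (a point): Centre of the loose ceramic tile, plain white, 70 (x) x 100 (y) x 16 mm thick, 0.3 to 0.55 kg, lying flat on the plate in front of the stops; axes as the body's, x towards the stops. Its middle in y is about the fixture's middle, its front edge (towards the robot) is free. When flush, its centre is 15 mm in front (-x) of the fixture's origin. A steady push of 5 to 15 N at the middle of its front edge seats it and should be kept up at the end.
- spacer_centre (a point): Centre of the loose spacer: a grey serrated steel jaw insert, a bar 22 (x) x 60 (y) x 10 mm high, 0.14 kg, lying flat on the bench. Grasp across its 22 mm sides; held near the end that stays outside, the fingers clear tile and stop.
- weight_centre (a point): Centre, half-way up, of the loose brass-coloured calibration weight, 29 mm in diameter and 48 mm tall with a knob on top, 0.2 kg; it stands upright on the tile (its foot 22 mm above the bench) and can be gripped as a 29 mm cylinder over its whole height. Grip it in its upper half so the fingers clear the block.
- recess (a point): Middle of the floor of the weight's own round recess, 32 mm in diameter and 10 mm deep, floor 10 mm above the bench, top of the block 20 mm above the bench. Axes as the block's.
- weight_block: Fixed wooden block, 64 (x) x 180 (y) x 20 mm high, origin at the middle of its underside, with three recesses 10 mm deep in a row along y: an empty 41 mm one at y = +58 mm (too big), one with the small weight at +3 mm, and the weight's own empty 32 mm one at -53 mm. A tall grey instrument (over 0.3 m high) stands on the bench behind it, from about x = 0.57, y = 0.18 to 0.42: come to the block from the robot's side and keep the hand within x < 0.5 there.
- small_weight: Bystander: smaller grey calibration weight, 23 mm in diameter, 39 mm tall, standing in the middle recess; origin at its foot.
- lab_timer: Bystander: white lab timer, 60 x 66 x 20 mm, on the bench; origin at its underside.
- vial: Bystander: white vial with a blue cap, 26 mm in diameter, 58 mm tall; origin at its foot.
- tile: The same tile; origin at the middle of its underside.
- spacer: The same spacer; origin at the middle of its underside.
- weight: The same weight; origin at the middle of its foot.

How it is judged:
On the way, in this order (a step that is already met when the one before it is completed fails the run):
1. the weight stands in its own recess and is let go (horizontal distance between weight and recess below 0.005 m and z of weight in the frame of recess below 0.003 m and angle between weight's own z axis and vertical below 0.1 rad and contact force between the fingers and weight below 0.1 N), for 0.2 s.
2. the spacer lies flat in the wide gap in front of the short stop and is let go (horizontal distance between spacer_centre and pocket below 0.027 m and angle between the y axis of spacer and the y axis of fixture, either way round below 0.3 rad and z of spacer in the frame of fixture below 0.009 m and contact force between the fingers and spacer below 0.1 N), for 0.2 s.
At the end, for the whole second after the job is handed in: Weight upright in its own recess (5 mm, foot within 3 mm of floor); spacer flat, free of the fingers, centre within 27 mm of the pocket point; tile flat, its back edge within 2 mm of flush and square within 0.03 rad, bearing on long stop or spacer; fingers pressing it with over 2 N (horizontal distance between weight and recess below 0.005 m and z of weight in the frame of recess below 0.003 m and angle between weight's own z axis and vertical below 0.1 rad and horizontal distance between spacer_centre and pocket below 0.027 m and z of spacer in the frame of fixture below 0.009 m and contact force between the fingers and spacer below 0.1 N and contact force between the fingers and tile above 2 N and angle between tile's own z axis and vertical below 0.05 rad and linear speed of tile below 0.01 m/s and x of tile_centre in the frame of fixture above -0.017 m and angle between the x axis of tile and the x axis of fixture, either way round below 0.03 rad and (contact force between tile and long_stop above 0.5 N or contact force between spacer and short_stop above 0.5 N) and angle between the y axis of spacer and the y axis of fixture, either way round below 0.1 rad); the arm keeps its last pose, push and grip.
It fails at once if the spacer is forced against the long stop, where the gap is too narrow (contact force between spacer and long_stop above 8 N).
It fails at once if the small weight is disturbed (distance of small_weight from where it was at the start of the episode above 0.015 m).
It fails at once if the lab timer is disturbed (distance of lab_timer from where it was at the start of the episode above 0.02 m).
It fails at once if the vial is disturbed (distance of vial from where it was at the start of the episode above 0.02 m).
It also fails if it takes over 72 s, if anything falls off the work surface, if the arm or the gripper's body presses on something with over 40 N, if the wrist force passes 120 N, or if a joint passes its speed limit or range.

## Working session

There is one attempt and no reset: what is moved stays moved. The work goes in short steps, Python scripts to look and compute and a tool call to move; the robot and the scene stay as the last step left them, time stands still between calls to the robot, and variables do not carry over. Pictures are saved under pics/ and viewed, and the job is handed in when it is done.

Besides the shell and the picture viewer there is one more tool, called after "Emit:" by a JSON object that holds its "method" and its "body", one argument or row to a line. send_rows: Moves the arm, as the interface text tells. Its arguments: {"type":"object","properties":{"steps":{"type":"array","items":{"type":"array","items":{"type":"array","items":{"type":"number"}}}},"grip_force":{"type":"number"}},"required":["steps"]}

```bash
ls; mkdir -p pics
python3 - <<'E'
from station import manip
import cv2
s=manip.sense()
print({k:s[k] for k in ['t','tcp_pos','tool_rot','force','finger_gap']})
for n in ['top','side']:
    im=manip.snapshot(n); cv2.imwrite(f'pics/{n}0.png',im[:,:,::-1]); 
    p=manip.camera_params(n); print(n,p)
E
```

```text
pics
{'t': 0.0, 'tcp_pos': array([ 0.26310759, -0.56605057,  0.19212335]), 'tool_rot': array([ 0.38090477,  0.59664802, -0.37984081,  0.59551965]), 'force': array([ 0.5417697 ,  0.09590806, -0.30377143]), 'finger_gap': 0.9975816829202333}
top {'fx': 434.59876796079266, 'fy': 434.59876796079266, 'cx': 255.76198638592666, 'cy': 202.7809895970772, 'T': array([[ 2.93766900e-02, -9.97482346e-01,  6.45443967e-02,
         3.77103661e-01],
       [-9.99568407e-01, -2.93089252e-02,  1.99669945e-03,
        -9.98740523e-02],
       [-9.99455597e-05, -6.45751962e-02, -9.97912839e-01,
         1.47688902e+00],
       [ 0.00000000e+00,  0.00000000e+00,  0.00000000e+00,
         1.00000000e+00]])}
side {'fx': 355.3252553043265, 'fy': 355.3252553043265, 'cx': 261.1009011759124, 'cy': 200.40992455884026, 'T': array([[-0.86127192, -0.30709053,  0.40485317, -0.0460867 ],
       [-0.50774445,  0.48848646, -0.70963128,  0.7465729 ],
       [ 0.02015575, -0.81674744, -0.57664318,  0.77315408],
       [ 0.        ,  0.        ,  0.        ,  1.        ]])}
```

View pics/top0.png

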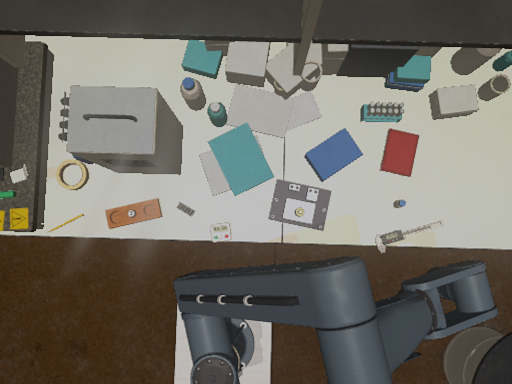

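View pics/side0.png

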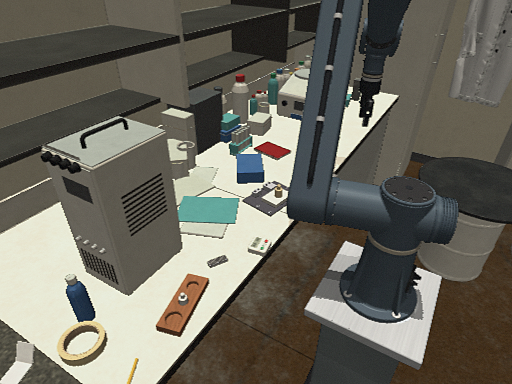

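Run:
```python
import cv2, numpy as np
t=cv2.imread('pics/top0.png'); s=cv2.imread('pics/side0.png')
a=cv2.resize(t[170:240,260:340],None,fx=7,fy=7,interpolation=cv2.INTER_CUBIC)
cv2.imwrite('pics/a.png',a)
b=cv2.resize(t[190:245,95:240],None,fx=5.5,fy=5.5,interpolation=cv2.INTER_CUBIC)
cv2.imwrite('pics/b.png',b)
c=cv2.resize(s[170:340,150:300],None,fx=3.5,fy=3.5,interpolation=cv2.INTER_CUBIC)
cv2.imwrite('pics/c.png',c)
```

```text
(no output)
```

View pics/a.png

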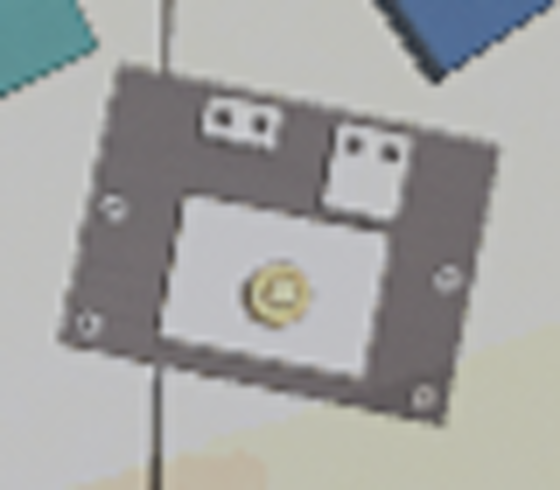

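View pics/b.png

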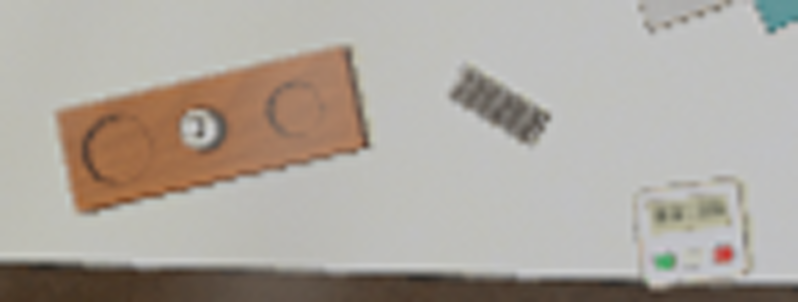

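View pics/c.png

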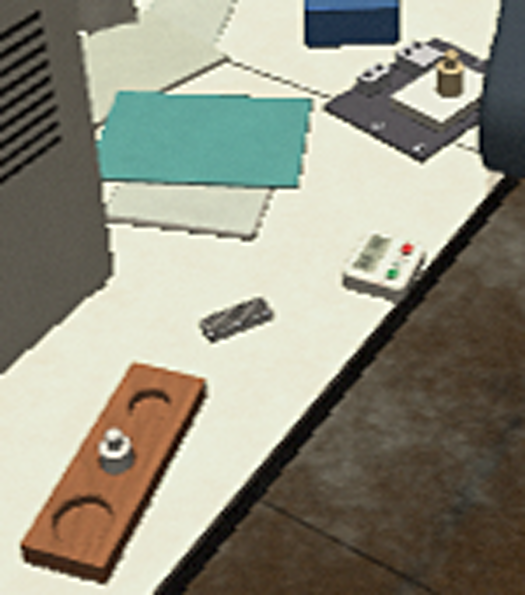

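```bash
cat > h.py <<'E'
import cv2, numpy as np
from station import manip
def ray(n,uv):
    p=manip.camera_params(n);T=p['T']
    uv=np.atleast_2d(np.asarray(uv,float))
    d=np.c_[(uv[:,0]-p['cx'])/p['fx'],(uv[:,1]-p['cy'])/p['fy'],np.ones(len(uv))]@T[:3,:3].T
    return T[:3,3],d
def plane(n,uv,z):
    o,d=ray(n,uv); return (o+d*((z-o[2])/d[:,2])[:,None])[:,:2]
def proj(n,P):
    p=manip.camera_params(n);T=p['T'];P=np.atleast_2d(P)
    c=(P-T[:3,3])@T[:3,:3]
    return np.c_[c[:,0]/c[:,2]*p['fx']+p['cx'],c[:,1]/c[:,2]*p['fy']+p['cy']]
def tri(a,b):
    (o1,d1),(o2,d2)=ray('top',a),ray('side',b)
    d1,d2=d1[0]/np.linalg.norm(d1),d2[0]/np.linalg.norm(d2)
    s=np.linalg.lstsq(np.c_[d1,-d2],o2-o1,rcond=None)[0]
    p,q=o1+s[0]*d1,o2+s[1]*d2
    return (p+q)/2,np.linalg.norm(p-q)
def up(im,roi,k=4):
    x0,y0,x1,y1=roi
    return cv2.resize(im[y0:y1,x0:x1],None,fx=k,fy=k,interpolation=cv2.INTER_CUBIC)
def unup(pts,roi,k=4):
    return (np.asarray(pts,float)+.5)/k-.5+np.array(roi[:2])
def biggest(m):
    c,_=cv2.findContours(m.astype(np.uint8),cv2.RETR_EXTERNAL,cv2.CHAIN_APPROX_NONE)
    return max(c,key=cv2.contourArea)[:,0,:]
def rect(P):  # P in m, returns centre,size,angle of long side
    (c,s,a)=cv2.minAreaRect((P*1000).astype(np.float32)); 
    return np.array(c),s,a
E
python3 - <<'E'
from h import *
t=cv2.imread('pics/top0.png')
hsv=cv2.cvtColor(t,cv2.COLOR_BGR2HSV)
def rep(name,roi,f,z):
    u=up(t,roi); h=cv2.cvtColor(u,cv2.COLOR_BGR2HSV).astype(int)
    m=f(h[...,0],h[...,1],h[...,2]); c=biggest(m); P=plane('top',unup(c,roi),z)
    r=rect(P); print(name,r, 'area',cv2.contourArea((P*1000).astype(np.float32)))
    v=u.copy(); cv2.drawContours(v,[c.reshape(-1,1,2)],-1,(0,0,255),1); cv2.imwrite(f'pics/m_{name}.png',v)
    return P
rep('wood',(98,192,170,236),lambda h,s,v:(s>90)&(v>120),.02)
rep('plate',(262,172,338,238),lambda h,s,v:(v<135),.006)
rep('spacer',(172,198,200,222),lambda h,s,v:(v<165),.010)
rep('tile',(280,194,318,226),lambda h,s,v:(v>165),.022)
rep('weight',(290,202,310,222),lambda h,s,v:(s>60),.065)
rep('short',(287,181,302,194),lambda h,s,v:(v>165),.026)
rep('long',(304,184,320,204),lambda h,s,v:(v>165),.026)
for p in [(130,213)]:print(t[p[1],p[0]])
E
python3 -c "
import cv2,numpy as np
ims=[cv2.imread(f'pics/m_{n}.png') for n in ['wood','plate','spacer','tile','weight','short','long']]
W=np.zeros((600,800,3),np.uint8)
x=y=0;h=0
for i in ims:
    i=cv2.resize(i,None,fx=1,fy=1)
    if x+i.shape[1]>800:x=0;y+=h;h=0
    W[y:y+i.shape[0],x:x+i.shape[1]]=i;x+=i.shape[1];h=max(h,i.shape[0])
cv2.imwrite('pics/masks.png',W)"
```

```text
wood (array([423.8477478, 313.9225769]), (63.65623092651367, 179.3797149658203), 14.284869194030762) area 10879.347479101736
plate (array([ 459.38537598, -242.9785614 ]), (190.26429748535156, 220.2459259033203), 79.69395446777344) area 25941.54789844621
spacer (array([444.18701172, 140.03546143]), (62.66105270385742, 24.403932571411133), 60.832401275634766) area 1387.3668206032598
tile (array([ 449.84860229, -241.5451355 ]), (99.51654052734375, 69.33358001708984), 80.33104705810547) area 6545.536571953446
weight (array([ 443.02508545, -239.42521667]), (24.607454299926758, 27.26740074157715), 21.93309783935547) area 240.9848308665678
short (array([ 528.42938232, -223.69381714]), (35.127525329589844, 18.66767120361328), 79.72330474853516) area 556.2927744025365
long (array([ 505.94381714, -284.63256836]), (35.37310791015625, 40.826053619384766), 79.7142333984375) area 1286.6902155908756
[194 194 195]
```

View pics/masks.png

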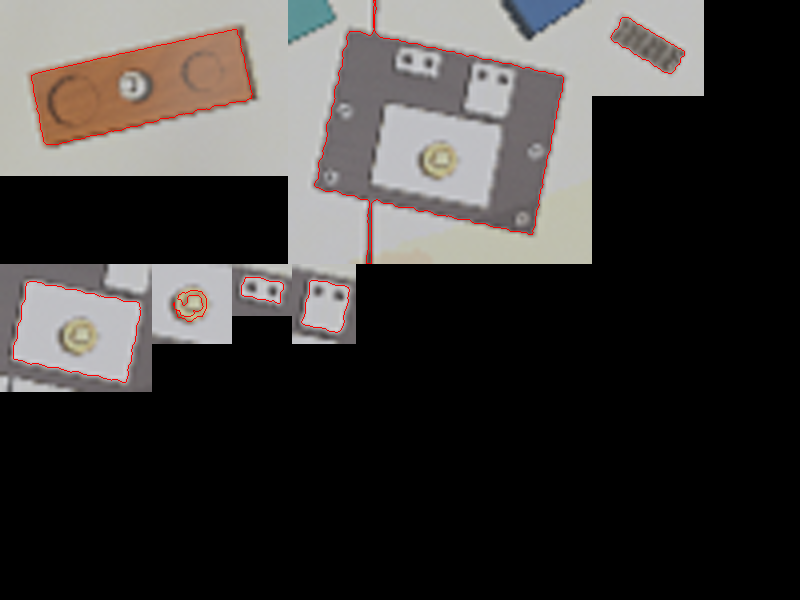

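Run:
```python
from h import *
t=cv2.imread('pics/top0.png');s=cv2.imread('pics/side0.png')
r1=(286,198,314,224);r2=(266,176,292,204)
a=up(t,r1,20);b=up(s,r2,20)
for im,r in ((a,r1),(b,r2)):
    for i in range(0,im.shape[1]//20,5): cv2.putText(im,str(r[0]+i),(i*20+10,12),0,.4,(0,0,255),1); cv2.line(im,(i*20+10,14),(i*20+10,20),(0,0,255),1)
    for i in range(0,im.shape[0]//20,5): cv2.putText(im,str(r[1]+i),(0,i*20+14),0,.4,(0,0,255),1)
cv2.imwrite('pics/wt.png',a);cv2.imwrite('pics/ws.png',b)
# predicted projections
for z in (.022,.046,.058,.070): print(z,proj('top',[.443,-.239,z]),proj('side',[.443,-.239,z]))
from scipy.spatial.transform import Rotation as R
st=manip.sense();M=R.from_quat(st['tool_rot']).as_matrix();print(M.round(3)); print(st['q'])
```

```text
0.022 [[297.89771471 212.42238404]] [[278.20353758 195.56834988]]
0.046 [[298.60175819 212.11325665]] [[278.51383758 190.22771452]]
0.058 [[298.96268641 211.95478235]] [[278.67144659 187.51507439]]
0.07 [[299.32975429 211.79361228]] [[278.83072976 184.77361988]]
[[-0.     0.907  0.421]
 [ 0.002  0.421 -0.907]
 [-1.     0.    -0.002]]
[-1.31445705e+00  5.28379605e-01  1.43380527e+00  2.04903193e-05
  1.18143616e+00 -1.78506398e-01]
```

View pics/wt.png

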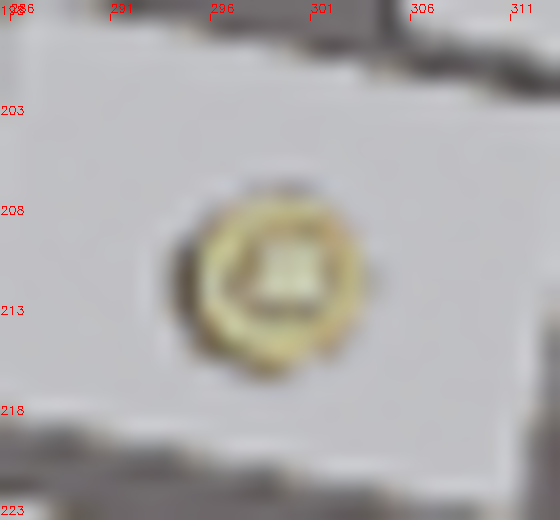

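View pics/ws.png

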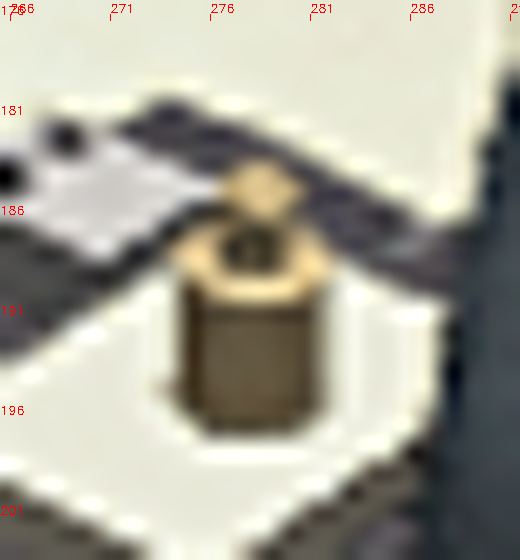

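```bash
python3 - <<'E'
from h import *
print(tri([299.4,211.4],[278.1,188.3]), plane('top',[299.4,211.4],.056),plane('side',[278.1,188.3],.056),plane('top',[300,211.3],.068))
# recess in the top image: dark crescents; edge-circle by hand from b.png
for u,v in [(297,108)]:
    px=[(u+.5)/5.5-.5+95,(v+.5)/5.5-.5+190]; print(px,plane('top',px,.02))
print('pred recess', proj('top',[.4369,.2625,.02]),proj('side',[.4369,.2625,.02]))
E
python3 - <<'E'
import cv2,sys
sys.path.insert(0,'.')
from h import *
t=cv2.imread('pics/top0.png');s=cv2.imread('pics/side0.png')
r1=(136,196,164,222);r2=(180,270,212,298)
a=up(t,r1,20);b=up(s,r2,18)
def mark(im,r,k,P,n):
    import numpy as np
    th=np.linspace(0,6.28,60);C=np.c_[P[0]+.016*np.cos(th),P[1]+.016*np.sin(th),th*0+.02]
    q=((proj(n,C)-np.array(r[:2])+.5)*k-.5).astype(int)
    for x in q: cv2.circle(im,tuple(int(i) for i in x),1,(255,0,0),-1)
mark(a,r1,20,(.4369,.2625),'top');mark(b,r2,18,(.4369,.2625),'side')
cv2.imwrite('pics/rt.png',a);cv2.imwrite('pics/rs.png',b)
E
```

```text
(array([ 0.4455128 , -0.24071182,  0.05268044]), np.float64(0.0009016462767458555)) [[ 0.44495105 -0.24058467]] [[ 0.44364871 -0.23596138]] [[ 0.44475986 -0.24133468]]
[148.5909090909091, 209.22727272727272] [[0.43909997 0.26192957]]
pred recess [[148.39139072 209.87683254]] [[193.4281739 284.5009126]]
```

View pics/rt.png

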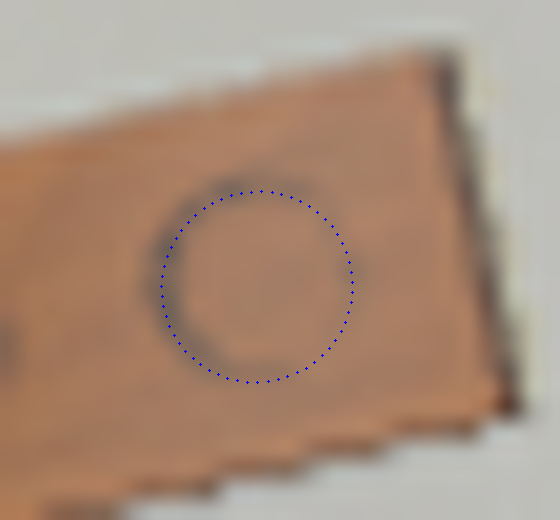

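View pics/rs.png

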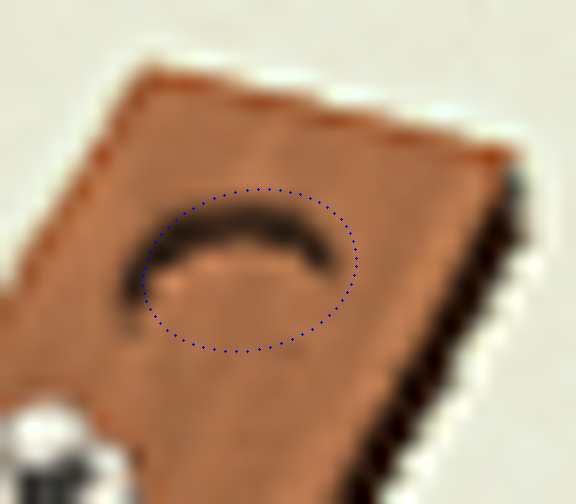

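Emit:
{"method": "send_rows", "body": {
  "steps": [
    [[0.3,0.03,0.05,0,0.18],[0.3,0.06,0.1,0,0.36],[0.3,0.09,0.15,0,0.54],[0.3,0.11,0.2,0,0.72],[0.3,0.135,0.25,-0.01,0.9],[0.3,0.16,0.29,-0.02,1.08],[0.3,0.181,0.326,-0.04,1.25],[0.3,0.181,0.326,-0.05,1.385]]
  ],
  "grip_force": 40
}}

```text
t: 1.1
tcp_pos: [0.4444, -0.2372, 0.142]
tool_rot: [-0.09, 0.702, 0.092, 0.701]
force: [-0.9, 0.0, 0.5]
finger_gap: 0.702
```

```bash
cat > look.py <<'E'
import sys
from h import *
tag=sys.argv[1]
st=manip.sense(); print(st['t'],st['tcp_pos'].round(4),st['force'].round(2),round(st['finger_gap'],3))
tcp=st['tcp_pos']
out=[]
c=np.array([float(x) for x in sys.argv[2].split(',')]) if len(sys.argv)>2 else tcp
for n in ('top','side'):
    im=manip.snapshot(n)[:,:,::-1].copy(); cv2.imwrite(f'pics/{n}_{tag}.png',im)
    p=proj(n,c)[0]; x0,y0=[int(v) for v in p-32]; x0=max(0,min(x0,512-64));y0=max(0,min(y0,384-64))
    u=up(im,(x0,y0,x0+64,y0+64),6)
    print(n,'crop origin',x0,y0,'x6; tcp px',((proj(n,tcp)[0]-[x0,y0]+.5)*6-.5).round(0))
    out.append(u)
cv2.imwrite(f'pics/look_{tag}.png',np.hstack(out))
E
python3 look.py w1 0.4445,-0.24,0.05
```

```text
1.1 [ 0.4444 -0.2372  0.142 ] [-0.88  0.02  0.52] 0.702
top crop origin 267 179 x6; tcp px [207. 190.]
side crop origin 246 157 x6; tcp px [202.  67.]
```

View pics/look_w1.png

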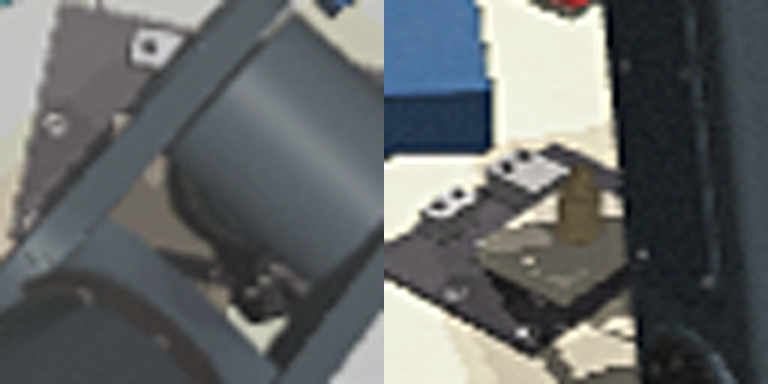

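View pics/side_w1.png

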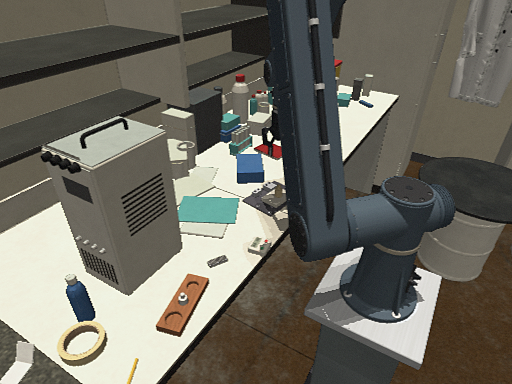

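View pics/top_w1.png

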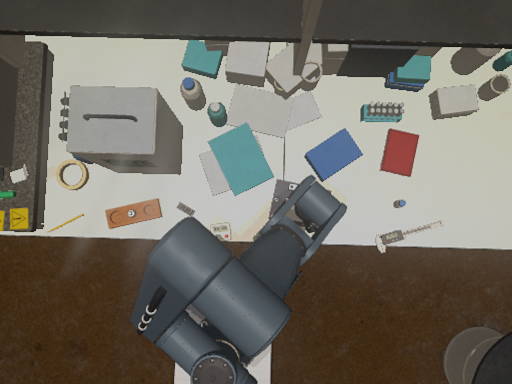

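Emit:
{"method": "send_rows", "body": {
  "steps": [
    [[0.3,0.0005,-0.0005,-0.03,0],[0.3,0.0005,-0.0005,-0.06,0],[0.3,0.0005,-0.0005,-0.085,0],[0.3,0.0005,-0.0005,-0.104,0],[0.3,0.0005,-0.0005,-0.104,0]]
  ]
}}

```text
t: 1.82
tcp_pos: [0.444, -0.2414, 0.0382]
tool_rot: [-0.086, 0.702, 0.087, 0.701]
force: [-0.5, 0.1, 1.2]
finger_gap: 0.699
```

```bash
python3 look.py w2 0.4445,-0.24,0.05
```

```text
1.825 [ 0.444  -0.2414  0.0382] [-0.55  0.09  1.19] 0.699
top crop origin 267 179 x6; tcp px [195. 200.]
side crop origin 246 157 x6; tcp px [197. 210.]
```

View pics/look_w2.png

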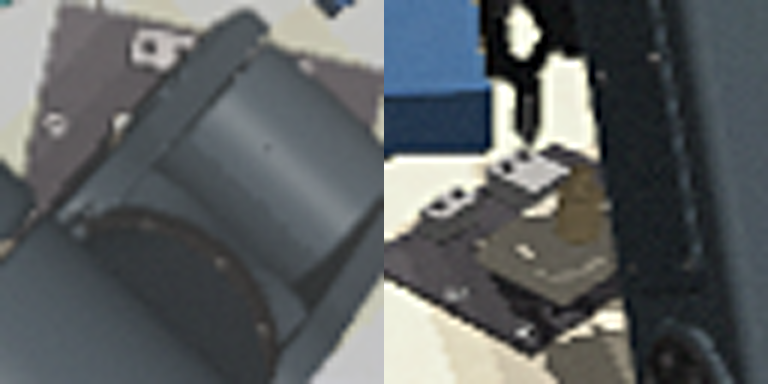

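Emit:
{"method": "send_rows", "body": {
  "steps": [
    [[0.6,0,0,0,0],[0.8,0,0,0,0],[1.0,0,0,0,0],[1.0,0,0,0,0],[1.0,0,0,0,0],[1.0,0,0,0,0]]
  ],
  "grip_force": 40
}}

```text
t: 2.68
tcp_pos: [0.4448, -0.2413, 0.0391]
tool_rot: [-0.088, 0.702, 0.088, 0.702]
force: [-0.0, 0.0, 0.5]
finger_gap: -0.001
```

```bash
python3 look.py w3 0.4445,-0.24,0.05
```

```text
2.675 [ 0.4448 -0.2413  0.0391] [-0.05  0.02  0.49] -0.001
top crop origin 267 179 x6; tcp px [195. 199.]
side crop origin 246 157 x6; tcp px [196. 209.]
```

View pics/look_w3.png

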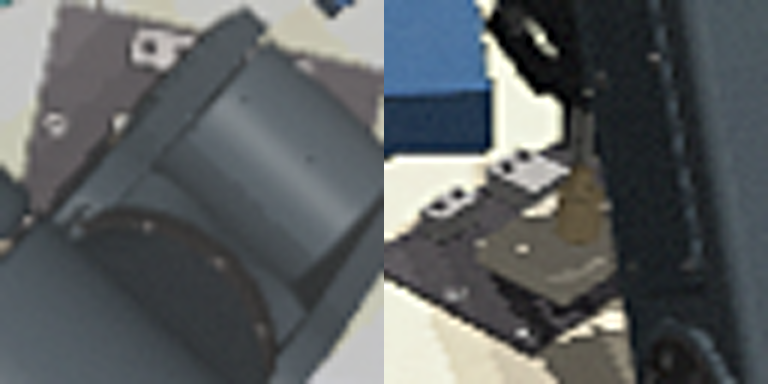

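View pics/side_w3.png

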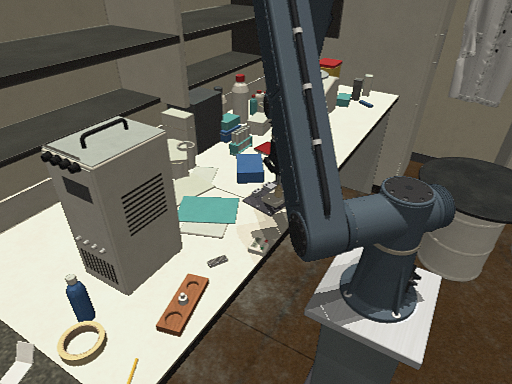

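Run:
```python
from h import *
o=[up(cv2.imread(f'pics/side_{n}.png'),(262,168,288,204),15) for n in ('w2','w3')]
o=[up(cv2.imread('pics/side0.png'),(262,168,288,204),10)]+[up(cv2.imread(f'pics/side_{n}.png'),(262,168,288,204),10) for n in ('w2','w3')]
for i in o: i[:]=np.clip(i.astype(float)*1.6,0,255)
cv2.imwrite('pics/z.png',np.hstack(o))
print(manip.grasp_offset)
for z in (.03,.039,.06,.1,.2): print(z,(proj('side',[.4448,-.2413,z])[0]-[262,168])*10, (proj('side',[.4448,-.2413,z])[0]))
```

```text
0.0187
0.03 [161.73356461 253.63860166] [278.17335646 193.36386017]
0.039 [162.89037952 233.62158451] [278.28903795 191.36215845]
0.06 [165.6252321  186.29889645] [278.56252321 186.62988964]
0.1 [170.97674685  93.69863556] [279.09767468 177.36986356]
0.2 [ 185.23344821 -152.99306382] [280.52334482 152.70069362]
```

View pics/z.png

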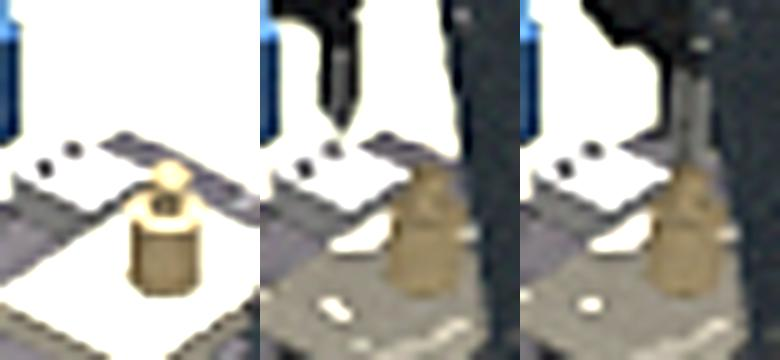

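Run:
```python
from h import *
for z in (.03,.039,.05,.06,.07): print(z,proj('side',[.444+.034*.97,-.2414+.034*.25,z])[0],proj('side',[.4448,-.2413,z])[0], proj('side',[.4448-.005,-.2413+.028,z])[0])
```

```text
0.03 [269.57328105 191.86345491] [278.17335646 193.36386017] [275.76394565 197.38353999]
0.039 [269.654794   189.86653436] [278.28903795 191.36215845] [275.87196383 195.36419024]
0.05 [269.75528887 187.40459114] [278.43166479 188.89420628] [276.00516191 192.87411385]
0.06 [269.84748718 185.14589849] [278.56252321 186.62988964] [276.12738856 190.58914337]
0.07 [269.94049576 182.86735579] [278.69453788 184.34556579] [276.25071361 188.28363873]
```

Run:
```python
from h import *
P=np.array([0.2631,-.5661,.1921])
for n in ('side','top'):
    print(n,[proj(n,P+[0,0,d])[0].round(1) for d in (0,.013,.03,.05)])
    for s in (1,-1): print(proj(n,P+[s*.0425*.421,-s*.0425*.907,0])[0].round(1),proj(n,P+[s*.0425*.421,-s*.0425*.907,.03])[0].round(1))
s=cv2.imread('pics/side0.png');t=cv2.imread('pics/top0.png')
cv2.imwrite('pics/z.png',np.hstack([up(s,(330,70,390,150),6),up(t,(400,220,460,300),6)]))
```

```text
side [array([360.3, 133.6]), array([360.9, 130.5]), array([361.7, 126.4]), array([362.6, 121.6])]
[358.9 129.2] [360.3 122.1]
[361.7 138.3] [363.2 131. ]
top [array([413.7, 274.5]), array([415.3, 275. ]), array([417.5, 275.6]), array([420.1, 276.3])]
[426.8 268.8] [431.  269.7]
[400.5 280.3] [403.9 281.5]
```

View pics/z.png

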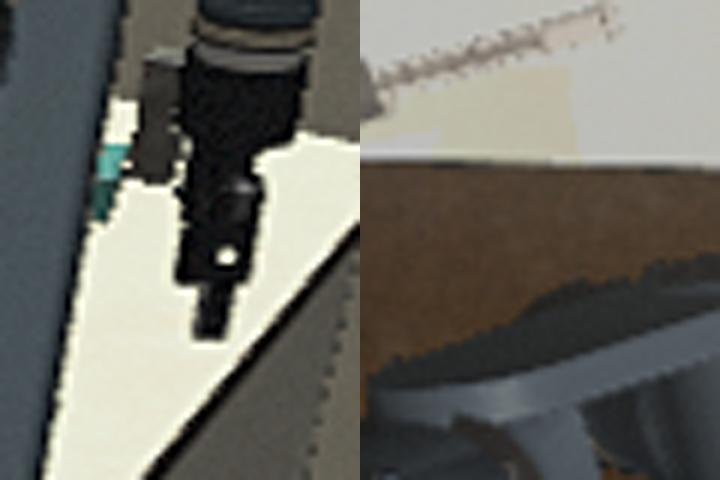

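Emit:
{"method": "send_rows", "body": {
  "steps": [
    [[1.0,0,0,0.05,0],[1.0,0,0.03,0.07,0],[1.0,0,0.085,0.07,0],[1.0,0,0.135,0.05,0],[1.0,0,0.135,0.01,0],[1.0,0,0.135,-0.01,0],[1.0,0,0.135,-0.02,0],[1.0,0,0.135,-0.02,0]]
  ]
}}

```text
t: 3.78
tcp_pos: [0.4446, -0.1063, 0.0188]
tool_rot: [-0.088, 0.702, 0.088, 0.701]
force: [-0.9, -0.4, 1.1]
finger_gap: 0.001
```

```bash
python3 look.py b1 0.4445,-0.105,0.04
```

```text
3.775 [ 0.4446 -0.1063  0.0188] [-0.87 -0.36  1.13] 0.001
top crop origin 225 178 x6; tcp px [202. 199.]
side crop origin 227 177 x6; tcp px [199. 227.]
```

View pics/look_b1.png

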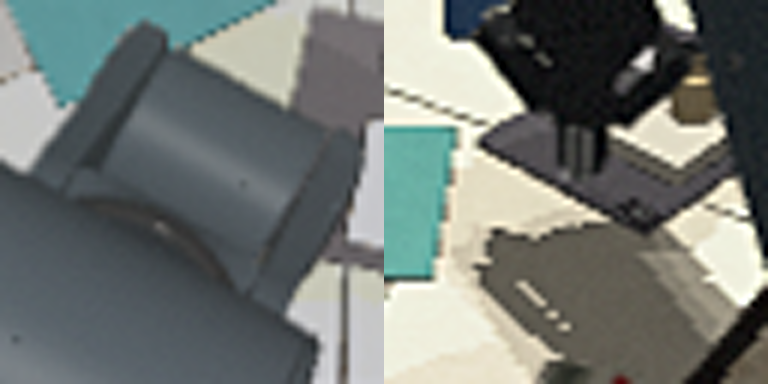

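Emit:
{"method": "send_rows", "body": {
  "steps": [
    [[1.0,0,0,-0.008,0],[1.0,0,0,-0.014,0],[1.0,0,0,-0.014,0],[1.0,0,0,-0.014,0]]
  ]
}}

```text
t: 4.38
tcp_pos: [0.4448, -0.1063, 0.0051]
tool_rot: [-0.088, 0.702, 0.088, 0.702]
force: [0.4, 0.1, -0.0]
finger_gap: 0.003
```

```bash
python3 look.py b2 0.4445,-0.105,0.04; python3 -c "
from h import *
for z in (0,.005,.01,.02,.03,.035,.04,.045): print(z,(proj('side',[.4446,-.1063,z])[0]-[227,177]+.5)*6)"
```

```text
4.375 [ 0.4448 -0.1063  0.0051] [ 0.39  0.06 -0.02] 0.003
top crop origin 225 178 x6; tcp px [202. 200.]
side crop origin 227 177 x6; tcp px [198. 245.]
0 [198.80835968 252.92950332]
0.005 [198.9603381  246.19988522]
0.01 [199.11302104 239.43907141]
0.02 [199.42052011 225.82298491]
0.03 [199.73089675 212.07948002]
0.035 [199.8871768  205.15938545]
0.04 [200.04419152 198.20675979]
0.045 [200.2019461 191.2213731]
```

View pics/look_b2.png

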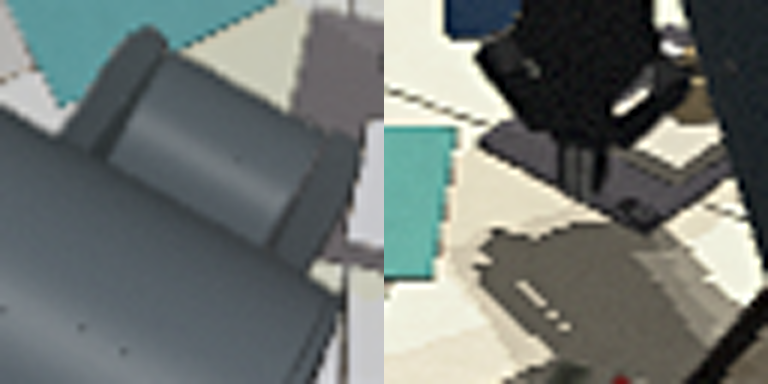

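Emit:
{"method": "send_rows", "body": {
  "steps": [
    [[1.0,0,0,-0.004,0],[1.0,0,0,-0.008,0],[1.0,0,0,-0.012,0],[1.0,0,0,-0.016,0],[1.0,0,0,-0.018,0]]
  ]
}}

```text
t: 5.1
tcp_pos: [0.4446, -0.1062, -0.0133]
tool_rot: [-0.088, 0.702, 0.088, 0.701]
force: [0.2, 0.9, -0.0]
finger_gap: 0.002
```

Emit:
{"method": "send_rows", "body": {
  "steps": [
    [[1.0,0,0,-0.004,0],[1.0,0,0,-0.008,0],[1.0,0,0,-0.01,0],[1.0,0,0,-0.01,0]]
  ]
}}

```text
t: 5.6
tcp_pos: [0.4447, -0.1063, -0.0231]
tool_rot: [-0.088, 0.702, 0.088, 0.702]
force: [0.2, 1.2, -0.8]
finger_gap: -0.003
```

```bash
python3 look.py b3 0.4445,-0.105,0.04; python3 -c "
from h import *
for z in (0,.005,.01,.02,.03,.035,.04,.045): print(z,(proj('side',[.4446,-.1063,z])[0]-[227,177]+.5)*6)"
```

```text
5.6 [ 0.4447 -0.1063 -0.0231] [ 0.19  1.23 -0.77] -0.003
top crop origin 225 178 x6; tcp px [202. 203.]
side crop origin 227 177 x6; tcp px [197. 283.]
0 [198.80835968 252.92950332]
0.005 [198.9603381  246.19988522]
0.01 [199.11302104 239.43907141]
0.02 [199.42052011 225.82298491]
0.03 [199.73089675 212.07948002]
0.035 [199.8871768  205.15938545]
0.04 [200.04419152 198.20675979]
0.045 [200.2019461 191.2213731]
```

View pics/look_b3.png

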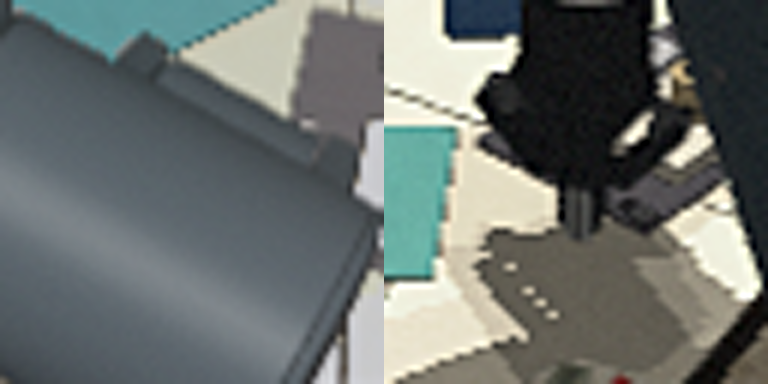

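Emit:
{"method": "send_rows", "body": {
  "steps": [
    [[1.0,0,0,-0.003,0],[1.0,0,0,-0.006,0],[1.0,0,0,-0.008,0],[1.0,0,0,-0.008,0]]
  ]
}}

```text
t: 6.2
tcp_pos: [0.4446, -0.1063, -0.0311]
tool_rot: [-0.088, 0.702, 0.088, 0.701]
force: [0.3, 0.3, 0.1]
finger_gap: 0.001
```

Emit:
{"method": "send_rows", "body": {
  "steps": [
    [[1.0,0,0,-0.001,0],[1.0,0,0,-0.002,0],[1.0,0,0,-0.003,0]]
  ]
}}

```text
t: 6.58
tcp_pos: [0.4448, -0.1063, -0.0339]
tool_rot: [-0.088, 0.702, 0.088, 0.702]
force: [-0.3, -0.2, 0.2]
finger_gap: -0.001
```

Emit:
{"method": "send_rows", "body": {
  "steps": [
    [[1.0,0,0,-0.0015,0],[1.0,0,0,-0.003,0]]
  ]
}}

```text
t: 6.82
tcp_pos: [0.4448, -0.1063, -0.037]
tool_rot: [-0.088, 0.702, 0.088, 0.702]
force: [0.2, 0.4, -0.6]
finger_gap: -0.001
```

Emit:
{"method": "send_rows", "body": {
  "steps": [
    [[1.0,0,0,-0.0015,0],[1.0,0,0,-0.003,0]]
  ]
}}

```text
t: 7.08
tcp_pos: [0.4448, -0.1064, -0.0383]
tool_rot: [-0.088, 0.701, 0.088, 0.702]
force: [-2.6, 1.3, 33.0]
finger_gap: 0.001
```

```bash
python3 look.py b4 0.4445,-0.105,0.04
```

```text
7.075 [ 0.4448 -0.1064 -0.0383] [-2.56  1.3  33.05] 0.001
top crop origin 225 178 x6; tcp px [202. 204.]
side crop origin 227 177 x6; tcp px [197. 303.]
```

View pics/look_b4.png

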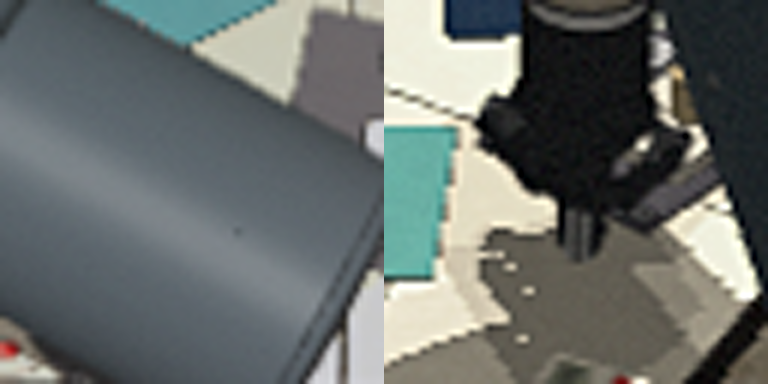

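Emit:
{"method": "send_rows", "body": {
  "steps": [
    [[0.5,0,0,0.05,0],[0.3,0,0,0.11,0],[0.3,0,-0.04,0.141,0],[0.3,0,-0.09,0.141,0],[0.3,0,-0.1345,0.141,0],[0.3,0,-0.1345,0.12,0],[0.3,0,-0.1345,0.09,0],[0.3,0,-0.1345,0.09,0]]
  ]
}}

```text
t: 8.18
tcp_pos: [0.443, -0.2396, 0.0484]
tool_rot: [-0.086, 0.703, 0.089, 0.7]
force: [-0.5, 0.7, -0.1]
finger_gap: 0.701
```

```bash
python3 look.py w4 0.4445,-0.24,0.05
```

```text
8.175 [ 0.443  -0.2396  0.0484] [-0.45  0.69 -0.08] 0.701
top crop origin 267 179 x6; tcp px [194. 201.]
side crop origin 246 157 x6; tcp px [198. 198.]
```

View pics/look_w4.png

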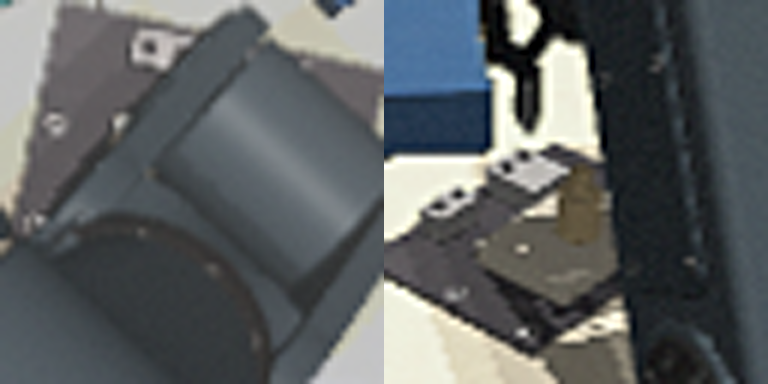

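Emit:
{"method": "send_rows", "body": {
  "steps": [
    [[0.3,0,0,-0.02,0],[0.3,0,0,-0.035,0],[0.3,0,0,-0.052,0],[0.3,0,0,-0.052,0],[0.6,0,0,-0.052,0],[0.8,0,0,-0.052,0],[1.0,0,0,-0.052,0],[1.0,0,0,-0.052,0]]
  ],
  "grip_force": 40
}}

```text
t: 9.28
tcp_pos: [0.4452, -0.2412, -0.001]
tool_rot: [-0.088, 0.701, 0.087, 0.702]
force: [-0.8, 1.3, 5.1]
finger_gap: 0.327
```

Emit:
{"method": "send_rows", "body": {
  "steps": [
    [[1.0,0,0,0,0],[1.0,0,0,0.01,0],[1.0,0,0,0.03,0],[1.0,0,0,0.06,0],[1.0,0,0,0.09,0],[1.0,0,0,0.09,0]]
  ]
}}

```text
t: 10.02
tcp_pos: [0.4461, -0.2418, 0.0901]
tool_rot: [-0.089, 0.7, 0.086, 0.703]
force: [0.0, -0.7, -3.0]
finger_gap: 0.33
```

```bash
python3 look.py w5 0.4445,-0.24,0.1
```

```text
10.025 [ 0.4461 -0.2418  0.0901] [ 0.04 -0.69 -3.01] 0.33
top crop origin 268 178 x6; tcp px [200. 198.]
side crop origin 247 145 x6; tcp px [193. 210.]
```

View pics/look_w5.png

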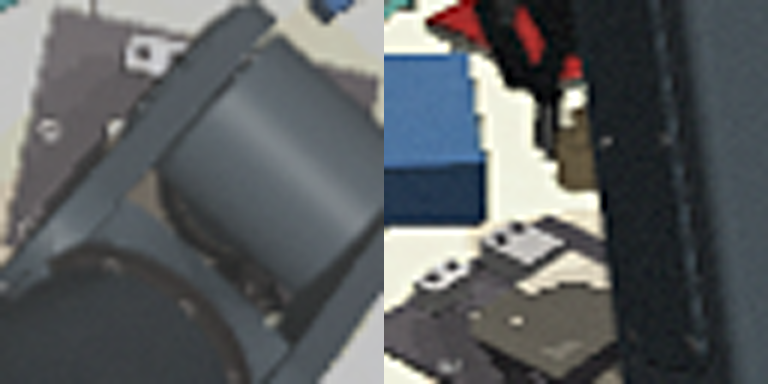

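Emit:
{"method": "send_rows", "body": {
  "steps": [
    [[1.0,0,0.04,0,0],[1.0,0,0.1,0,0],[1.0,0,0.16,0,0],[1.0,0,0.22,0,0],[1.0,0,0.28,0,0],[1.0,0,0.34,0,0],[1.0,-0.004,0.4,0,0],[1.0,-0.008,0.45,0,0]]
  ]
}}

```text
t: 11.12
tcp_pos: [0.4352, 0.2111, 0.0866]
tool_rot: [-0.088, 0.703, 0.088, 0.7]
force: [1.7, -0.8, -1.7]
finger_gap: 0.327
```

Emit:
{"method": "send_rows", "body": {
  "steps": [
    [[1.0,0,0.03,0,0],[1.0,0,0.0525,0,0],[1.0,0,0.0525,-0.02,0],[1.0,0,0.0525,-0.04,0],[1.0,0,0.0525,-0.06,0],[1.0,0,0.0525,-0.06,0],[1.0,0,0.0525,-0.06,0]]
  ]
}}

```text
t: 12.0
tcp_pos: [0.4365, 0.2615, 0.0277]
tool_rot: [-0.088, 0.702, 0.088, 0.701]
force: [0.3, -0.2, -1.7]
finger_gap: 0.327
```

```bash
python3 look.py r1 0.4369,0.2625,0.04
```

```text
12.0 [0.4365 0.2615 0.0277] [ 0.29 -0.23 -1.67] 0.327
top crop origin 114 177 x6; tcp px [207. 200.]
side crop origin 160 247 x6; tcp px [204. 215.]
```

View pics/look_r1.png

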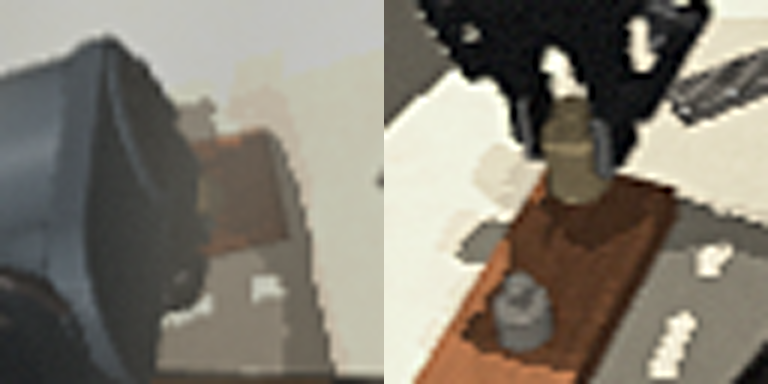

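```bash
cat > ov.py <<'E'
from h import *
import sys
# usage: ov.py pic cam roi out x,y,z,r ...
pic,n,roi,out=sys.argv[1:5]; roi=tuple(int(v) for v in roi.split(','));k=14
im=up(cv2.imread(pic),roi,k)
im=np.clip(im*1.4,0,255).astype(np.uint8)
cols=[(255,0,0),(0,0,255),(0,255,0),(255,255,0)]
for i,a in enumerate(sys.argv[5:]):
    x,y,z,r=[float(v) for v in a.split(',')]
    th=np.linspace(0,2*np.pi,90);q=(proj(n,np.c_[x+r*np.cos(th),y+r*np.sin(th),th*0+z])-np.array(roi[:2])+.5)*k-.5
    for p in q: cv2.circle(im,(int(p[0]),int(p[1])),1,cols[i%4],-1)
cv2.imwrite(out,im)
E
python3 ov.py pics/side_r1.png side 178,258,214,294 pics/z1.png 0.4365,0.2615,0.0507,0.0145 0.4365,0.2615,0.083,0.0145
python3 ov.py pics/side0.png side 178,264,214,300 pics/z2.png 0.4369,0.2625,0.02,0.016 0.4369,0.2625,0.01,0.016
python3 -c "
import cv2,numpy as np
cv2.imwrite('pics/z.png',cv2.resize(np.hstack([cv2.imread('pics/z1.png'),cv2.imread('pics/z2.png')]),(800,400)))"
```

```text
(no output)
```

View pics/z.png

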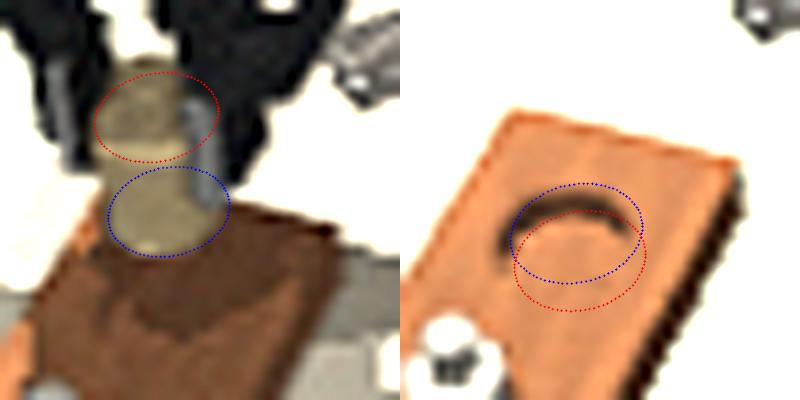

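Run:
```python
from h import *
p=proj('side',[.4369,.2625,.02])[0]
for d in ((0,0),(-1.1,.6),(-.7,.7),(-.4,0)): print(d,plane('side',p+d,.02))
# fit recess rim: ellipse points in top by darkness, big recess & small similarly
t=cv2.imread('pics/top0.png');s=cv2.imread('pics/side0.png')
for n,im,R in (('top',t,1),('side',s,1)):
  for yy,r in ((-53,.016),(58,.0205)):
    a=np.deg2rad(14.28);c=np.array([.4238-yy/1000*np.sin(a),.3139+yy/1000*np.cos(a)])
    # radial profile sampling on plane z=.02; find outer edge (max inward darkening gradient) per angle
    g=cv2.cvtColor(im,cv2.COLOR_BGR2GRAY).astype(np.float32);g=cv2.resize(g,None,fx=4,fy=4,interpolation=cv2.INTER_CUBIC)
    pts=[]
    for th in np.deg2rad(np.arange(0,360,6)):
        rr=np.arange(r-.006,r+.007,.0004)
        P=np.c_[c[0]+rr*np.cos(th),c[1]+rr*np.sin(th),rr*0+.02]
        q=((proj(n,P)+.5)*4-.5).astype(np.float32)
        v=cv2.remap(g,q[:,0].reshape(1,-1),q[:,1].reshape(1,-1),cv2.INTER_LINEAR)[0]
        dv=np.gradient(cv2.GaussianBlur(v.reshape(1,-1),(0,0),1.5)[0]); i=int(np.argmax(dv))
        if dv[i]>(.8 if n=='top' else 2.5): pts.append((c[0]+rr[i]*np.cos(th),c[1]+rr[i]*np.sin(th),np.rad2deg(th)))
    pts=np.array(pts)
    from scipy.optimize import least_squares
    f=least_squares(lambda x:np.hypot(pts[:,0]-x[0],pts[:,1]-x[1])-r,c,loss='soft_l1',f_scale=.0005)
    print(n,yy,len(pts),'pred',c.round(4),'fit',f.x.round(4),'rms',np.sqrt(np.mean(f.fun**2)).round(5),pts[:,2].min(),pts[:,2].max())
```

```text
(0, 0) [[0.4369 0.2625]]
(-1.1, 0.6) [[0.43808848 0.26572866]]
(-0.7, 0.7) [[0.43693346 0.26543549]]
(-0.4, 0) [[0.43782953 0.26307053]]
top -53 45 pred [0.4369 0.2625] fit [0.4386 0.2649] rms 0.00212 0.0 354.0
top 58 50 pred [0.4095 0.3701] fit [0.4106 0.3714] rms 0.00227 0.0 354.0
side -53 38 pred [0.4369 0.2625] fit [0.4383 0.2662] rms 0.00057 0.0 354.0
side 58 40 pred [0.4095 0.3701] fit [0.4104 0.3735] rms 0.00124 0.0 354.0
```

Emit:
{"method": "send_rows", "body": {
  "steps": [
    [[1.0,0.001,0.003,-0.01,0],[1.0,0.001,0.003,-0.02,0],[1.0,0.001,0.003,-0.026,0],[1.0,0.001,0.003,-0.026,0]]
  ]
}}

```text
t: 12.6
tcp_pos: [0.4372, 0.2645, 0.0014]
tool_rot: [-0.088, 0.702, 0.088, 0.701]
force: [-0.7, -0.0, -1.9]
finger_gap: 0.33
```

```bash
python3 look.py r2 0.4369,0.2625,0.04;python3 ov.py pics/side_r2.png side 178,264,214,300 pics/z1.png 0.4375,0.265,0.025,0.0145 0.438,0.2662,0.02,.016
python3 ov.py pics/top_r2.png top 134,190,170,226 pics/z2.png 0.4375,0.265,0.025,0.0145 
python3 -c "
import cv2,numpy as np
cv2.imwrite('pics/z.png',cv2.resize(np.hstack([cv2.imread('pics/z1.png'),cv2.imread('pics/z2.png')]),(800,400)))"
```

```text
12.6 [0.4372 0.2645 0.0014] [-0.69 -0.03 -1.85] 0.33
top crop origin 114 177 x6; tcp px [214. 201.]
side crop origin 160 247 x6; tcp px [203. 258.]
```

View pics/z.png

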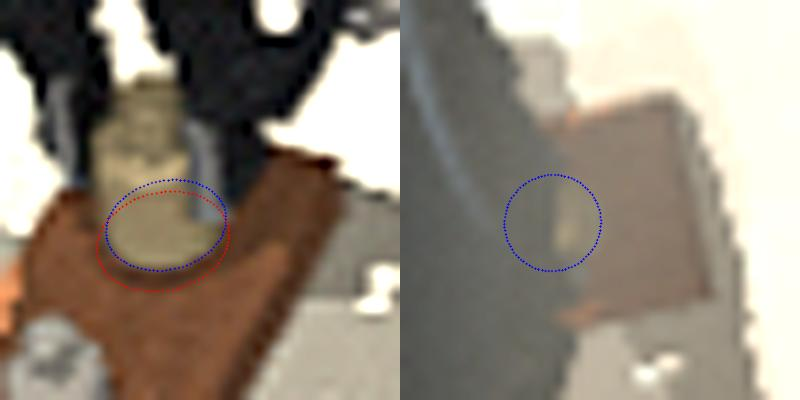

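```bash
python3 ov.py pics/side_r2.png side 184,270,208,294 pics/z1.png 0.438,0.2662,0.0246,0.0145 0.438,0.2662,0.02,.016 0.4372,0.2645,0.0246,0.0145; python3 -c "
import cv2
cv2.imwrite('pics/z.png',cv2.resize(cv2.imread('pics/z1.png'),(600,600)))"
```

```text
(no output)
```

View pics/z.png

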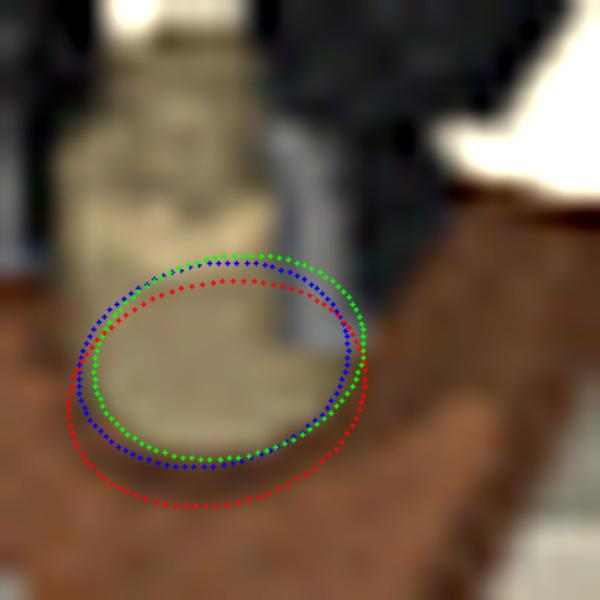

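```bash
sed -i 's/^k=14//' ov.py; python3 ov.py pics/top_r2.png top 140,198,164,222 pics/z1.png 0.4372,0.2645,0.0246,0.0145 0.4372,0.2645,0.057,0.0145; python3 ov.py pics/top_r1.png top 140,198,164,222 pics/z2.png 0.4365,0.2615,0.0507,0.0145 0.4365,0.2615,0.08,0.0145; python3 -c "
import cv2,numpy as np
cv2.imwrite('pics/z.png',cv2.resize(np.hstack([cv2.imread('pics/z1.png'),cv2.imread('pics/z2.png')]),(800,400)))"
```

```text
(no output)
```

View pics/z.png

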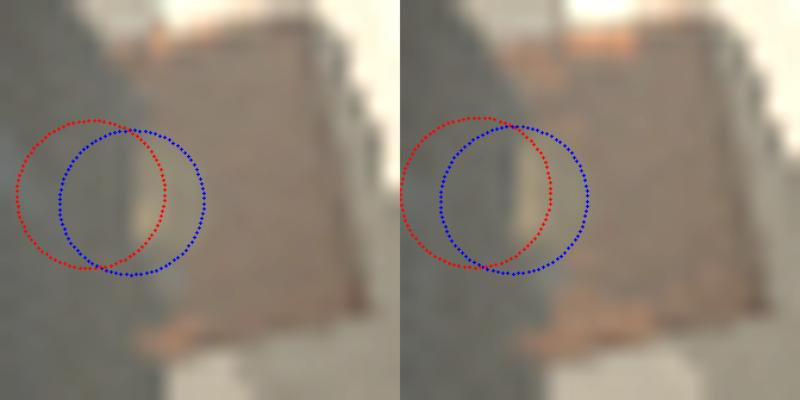

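Emit:
{"method": "send_rows", "body": {
  "steps": [
    [[1.0,0,0,-0.002,0],[1.0,0,0,-0.004,0],[1.0,0,0,-0.005,0],[1.0,0,0,-0.006,0]]
  ]
}}

```text
t: 13.2
tcp_pos: [0.4378, 0.2647, -0.0039]
tool_rot: [-0.088, 0.702, 0.088, 0.702]
force: [0.2, -0.1, -1.8]
finger_gap: 0.328
```

Emit:
{"method": "send_rows", "body": {
  "steps": [
    [[1.0,0,0,-0.001,0],[1.0,0,0,-0.002,0],[1.0,0,0,-0.003,0]]
  ]
}}

```text
t: 13.58
tcp_pos: [0.4378, 0.2647, -0.007]
tool_rot: [-0.088, 0.702, 0.088, 0.702]
force: [0.6, -0.7, -1.8]
finger_gap: 0.329
```

Emit:
{"method": "send_rows", "body": {
  "steps": [
    [[1.0,0,0,-0.0015,0],[1.0,0,0,-0.003,0],[1.0,0,0,-0.0045,0],[1.0,0,0,-0.0045,0]]
  ]
}}

```text
t: 14.08
tcp_pos: [0.4377, 0.2646, -0.0115]
tool_rot: [-0.088, 0.702, 0.088, 0.702]
force: [0.4, 0.3, -1.1]
finger_gap: 0.329
```

Emit:
{"method": "send_rows", "body": {
  "steps": [
    [[1.0,0,0,-0.0007,0],[1.0,0,0,-0.0014,0],[1.0,0,0,-0.0014,0]]
  ]
}}

```text
t: 14.45
tcp_pos: [0.4378, 0.2647, -0.0128]
tool_rot: [-0.088, 0.702, 0.088, 0.702]
force: [-0.5, -0.6, -1.8]
finger_gap: 0.329
```

```bash
python3 look.py r3 0.4369,0.2625,0.04;python3 ov.py pics/side_r3.png side 178,264,214,300 pics/z1.png 0.4382,0.2662,0.01,0.0145 0.438,0.2662,0.02,.016; cp pics/z1.png pics/z.png
```

```text
14.45 [ 0.4378  0.2647 -0.0128] [-0.52 -0.61 -1.82] 0.329
top crop origin 114 177 x6; tcp px [219. 201.]
side crop origin 160 247 x6; tcp px [205. 278.]
```

View pics/z.png

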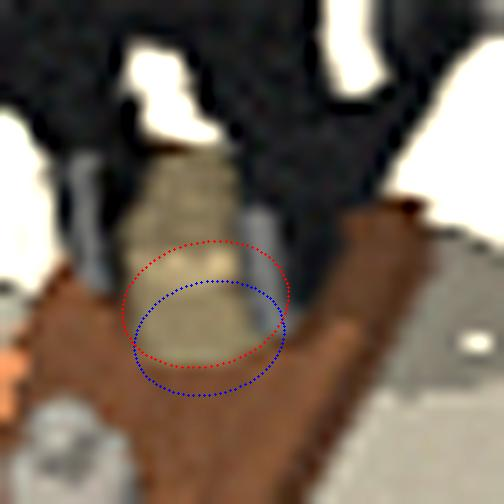

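Emit:
{"method": "send_rows", "body": {
  "steps": [
    [[1.0,0,0,-0.0004,0],[1.0,0,0,-0.0008,0],[1.0,0,0,-0.0008,0]]
  ]
}}

```text
t: 14.92
tcp_pos: [0.4378, 0.2647, -0.013]
tool_rot: [-0.088, 0.701, 0.088, 0.702]
force: [-2.1, -0.1, 5.5]
finger_gap: 0.328
```

Emit:
{"method": "send_rows", "body": {
  "steps": [
    [[0.62,0,0,0,0],[0.55,0,0,0,0],[0.45,0,0,0,0],[0.4,0,0,0,0],[0.4,0,0,0,0]]
  ]
}}

```text
t: 15.55
tcp_pos: [0.4378, 0.2647, -0.0137]
tool_rot: [-0.088, 0.702, 0.088, 0.702]
force: [0.6, 1.2, 0.5]
finger_gap: 0.598
```

Emit:
{"method": "send_rows", "body": {
  "steps": [
    [[0.4,0,0,0.02,0],[0.4,0,0,0.05,0],[0.4,0,0,0.09,0],[0.4,0,0,0.12,0],[0.4,0,-0.05,0.12,0],[0.4,0,-0.1,0.1,-0.18],[0.4,0,-0.12,0.09,-0.36],[0.4,0,-0.12,0.08,-0.54]]
  ]
}}

```text
t: 16.55
tcp_pos: [0.4377, 0.1431, 0.0661]
tool_rot: [0.106, 0.699, -0.106, 0.699]
force: [0.2, 0.3, -0.3]
finger_gap: 0.599
```

```bash
python3 look.py r4 0.4369,0.2625,0.04;python3 ov.py pics/side_r4.png side 178,258,214,294 pics/z1.png  0.438,0.2662,0.02,.016;python3 ov.py pics/top_r4.png top 130,190,200,226 pics/z2.png
```

```text
16.55 [0.4377 0.1431 0.0661] [ 0.21  0.27 -0.33] 0.599
top crop origin 114 177 x6; tcp px [408. 201.]
side crop origin 160 247 x6; tcp px [352.   0.]
```

View pics/look_r4.png

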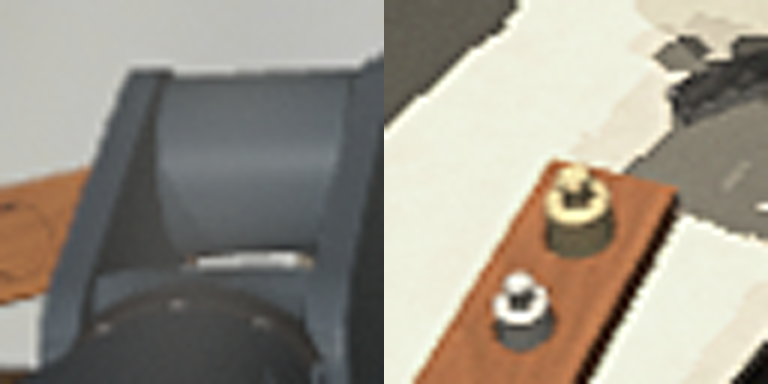

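View pics/z1.png

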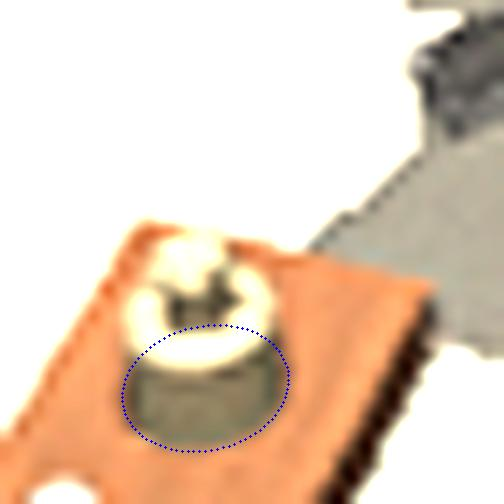

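Emit:
{"method": "send_rows", "body": {
  "steps": [
    [[0.4,0.007,0.005,-0.02,-0.11],[0.4,0.0142,0.0096,-0.05,-0.218],[0.4,0.0142,0.0096,-0.075,-0.218],[0.4,0.0142,0.0096,-0.075,-0.218]]
  ]
}}

```text
t: 17.15
tcp_pos: [0.4508, 0.1545, -0.0096]
tool_rot: [0.176, 0.686, -0.177, 0.684]
force: [0.2, 0.2, 0.4]
finger_gap: 0.604
```

```bash
python3 look.py s1 0.445,0.14,0.02;python3 ov.py pics/side_s1.png side 196,240,240,280 pics/z1.png  0.4447,0.1412,0.01,.003 .452,.1543,.01,.003
```

```text
17.15 [ 0.4508  0.1545 -0.0096] [0.23 0.23 0.43] 0.604
top crop origin 152 176 x6; tcp px [184. 189.]
side crop origin 185 224 x6; tcp px [175. 254.]
```

View pics/look_s1.png

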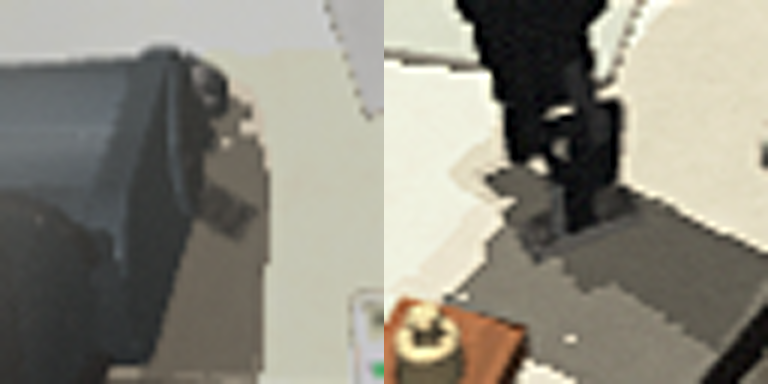

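View pics/z1.png

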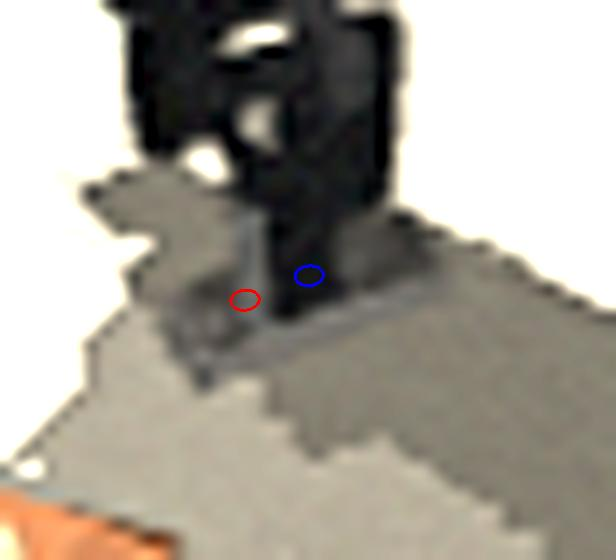

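Emit:
{"method": "send_rows", "body": {
  "steps": [
    [[0.4,0.001,0,-0.01,0],[0.4,0.001,0,-0.02,0],[0.4,0.001,0,-0.026,0],[0.4,0.001,0,-0.028,0],[0.4,0.001,0,-0.028,0]]
  ]
}}

```text
t: 17.88
tcp_pos: [0.4529, 0.1542, -0.0368]
tool_rot: [0.178, 0.684, -0.178, 0.684]
force: [-0.7, 0.4, -0.4]
finger_gap: 0.603
```

Emit:
{"method": "send_rows", "body": {
  "steps": [
    [[0.6,0,0,0,0],[0.75,0,0,0,0],[1.0,0,0,0,0],[1.0,0,0,0,0],[1.0,0,0,0,0],[1.0,0,0,0,0]]
  ],
  "grip_force": 50
}}

```text
t: 18.62
tcp_pos: [0.453, 0.1543, -0.0362]
tool_rot: [0.178, 0.684, -0.178, 0.684]
force: [0.1, -0.1, 5.6]
finger_gap: 0.241
```

Emit:
{"method": "send_rows", "body": {
  "steps": [
    [[1.0,0,0,0.01,0],[1.0,0,0,0.03,0],[1.0,0,0,0.06,0],[1.0,0,0,0.1,0],[1.0,0,-0.04,0.12,0],[1.0,0,-0.06,0.12,0],[1.0,0,-0.06,0.12,0]]
  ]
}}

```text
t: 19.5
tcp_pos: [0.4531, 0.0933, 0.084]
tool_rot: [0.179, 0.684, -0.179, 0.684]
force: [-1.0, 0.6, -1.1]
finger_gap: 0.238
```

```bash
python3 look.py s2 0.445,0.08,0.12; python3 ov.py pics/top_s2.png top 260,172,320,216 pics/z2.png; python3 -c "
import cv2
a=cv2.imread('pics/z2.png');print(a.shape);cv2.imwrite('pics/z.png',cv2.resize(a,(780,572)))"
```

```text
19.5 [0.4531 0.0933 0.084 ] [-1.    0.56 -1.05] 0.238
top crop origin 166 175 x6; tcp px [185. 185.]
side crop origin 195 187 x6; tcp px [174. 264.]
(616, 840, 3)
```

View pics/look_s2.png

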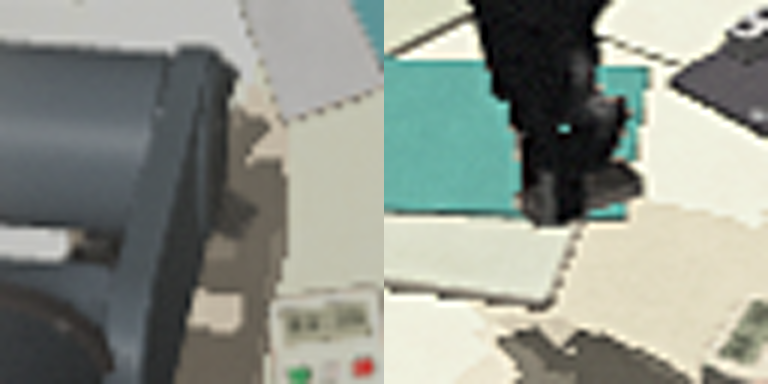

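View pics/z.png

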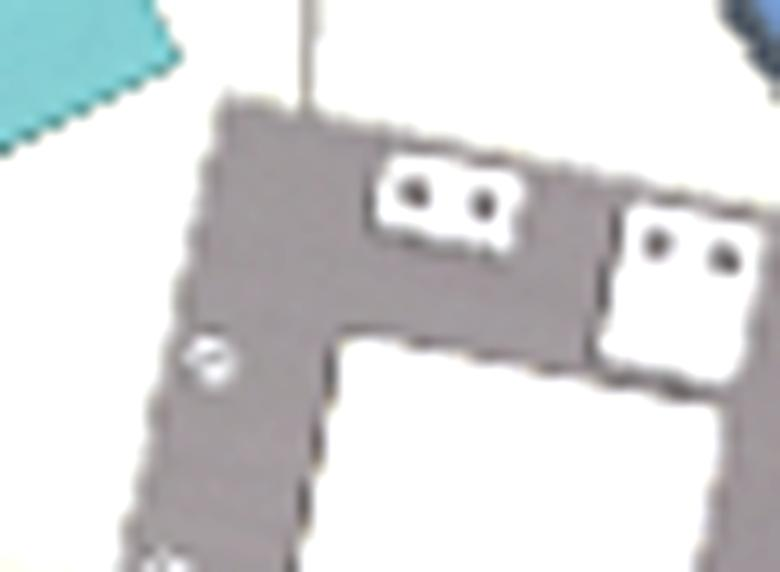

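```bash
cat > ovr.py <<'E'
from h import *
def boxov(im,n,roi,k,c,yaw,z,L=.06,W=.022,H=.01,col=(0,0,255)):
    u=np.array([np.cos(yaw),np.sin(yaw)]);v=np.array([-u[1],u[0]])
    for zz,cc in ((z,(255,0,0)),(z+H,col)):
        pts=np.array([np.r_[np.array(c)+a*W/2*u+b*L/2*v,zz] for a,b in ((1,1),(1,-1),(-1,-1),(-1,1))])
        q=(proj(n,pts)-np.array(roi[:2])+.5)*k-.5
        cv2.polylines(im,[q.astype(int)],True,cc,1)
E
python3 - <<'E'
from ovr import *
a=cv2.imread('pics/side_s2.png');roi=(205,200,250,235);im=up(a,roi,14);im=np.clip(im*1.8,0,255).astype(np.uint8)
yaw=-np.deg2rad(29.3)
tcp=np.array([.4531,.0933]);off=.015
c=tcp-off*np.array([-np.sin(yaw),np.cos(yaw)])
boxov(im,'side',roi,14,c,yaw,.120)
cv2.imwrite('pics/z.png',im)
t=cv2.imread('pics/top_s2.png')
for name,roi,f,z in (('tile',(280,194,318,226),lambda h,s,v:(v>165),.022),('short',(287,181,302,194),lambda h,s,v:(v>165),.026),('long',(304,184,320,204),lambda h,s,v:(v>165),.026)):
    u=up(t,roi);h=cv2.cvtColor(u,cv2.COLOR_BGR2HSV).astype(int);cc=biggest(f(h[...,0],h[...,1],h[...,2]));P=plane('top',unup(cc,roi),z);print(name,rect(P))
E
```

```text
tile (array([ 449.84909058, -241.54324341]), (99.83573913574219, 69.66345977783203), 80.33092498779297)
short (array([ 528.16778564, -223.91767883]), (35.666725158691406, 19.174917221069336), 80.30604553222656)
long (array([ 506.02804565, -284.71936035]), (35.6815299987793, 40.95213317871094), 79.41985321044922)
```

View pics/z.png

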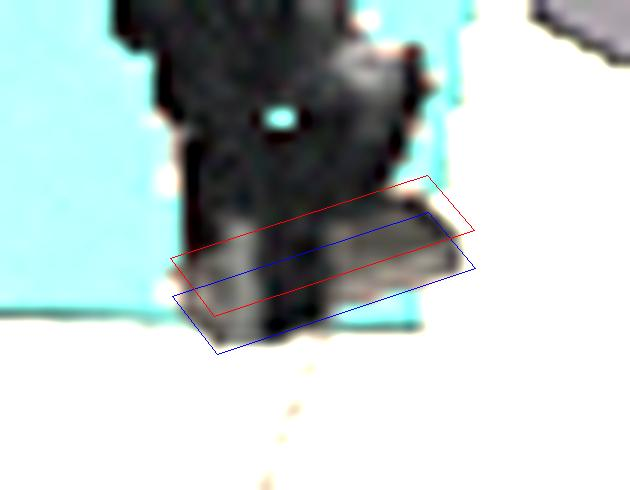

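Emit:
{"method": "send_rows", "body": {
  "steps": [
    [[1.0,0.01,-0.04,0,0.05],[1.0,0.02,-0.1,0,0.1],[1.0,0.03,-0.16,0,0.2],[1.0,0.045,-0.21,0,0.3],[1.0,0.0575,-0.255,0,0.332],[1.0,0.0575,-0.2796,-0.02,0.332],[1.0,0.0575,-0.2796,-0.06,0.332],[1.0,0.0575,-0.2796,-0.075,0.332]]
  ]
}}

```text
t: 20.6
tcp_pos: [0.5089, -0.1837, 0.006]
tool_rot: [0.063, 0.706, -0.061, 0.703]
force: [0.0, 0.8, -1.1]
finger_gap: 0.24
```

Emit:
{"method": "send_rows", "body": {
  "steps": [
    [[1.0,0,0,0,0],[1.0,0,0,0,0]]
  ]
}}

```text
t: 20.85
tcp_pos: [0.5113, -0.185, 0.0092]
tool_rot: [0.062, 0.704, -0.062, 0.705]
force: [0.1, -1.1, -0.8]
finger_gap: 0.241
```

```bash
python3 look.py p1 0.51,-0.2,0.03
python3 - <<'E'
from ovr import *
st=manip.sense();from scipy.spatial.transform import Rotation as R
M=R.from_quat(st['tool_rot']).as_matrix();jaw=np.arctan2(M[1,2],M[0,2]);print('jaw deg',np.rad2deg(jaw))
tcp=st['tcp_pos'];c=tcp[:2]-.015*np.array([-np.sin(jaw),np.cos(jaw)])
for n,roi in (('side',(250,160,290,195)),('top',(265,170,320,210))):
    im=np.clip(up(cv2.imread(f'pics/{n}_p1.png'),roi,14)*1.5,0,255).astype(np.uint8)
    boxov(im,n,roi,14,c,jaw,tcp[2]+.036); cv2.imwrite(f'pics/z_{n}.png',im)
E
```

```text
20.85 [ 0.5113 -0.185   0.0092] [ 0.07 -1.09 -0.8 ] 0.241
top crop origin 254 159 x6; tcp px [171. 200.]
side crop origin 225 161 x6; tcp px [183. 235.]
jaw deg -10.09194599733926
```

View pics/z_side.png

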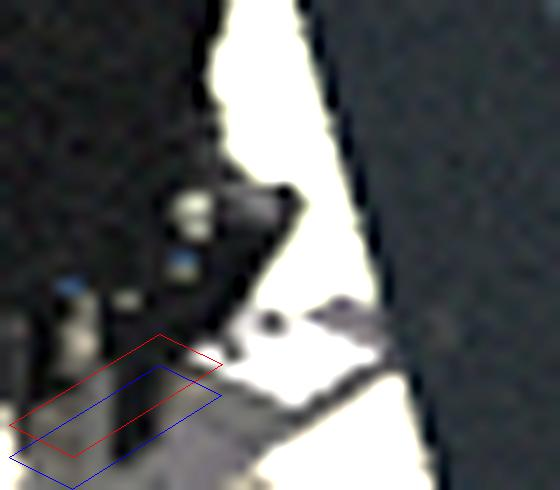

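View pics/z_top.png

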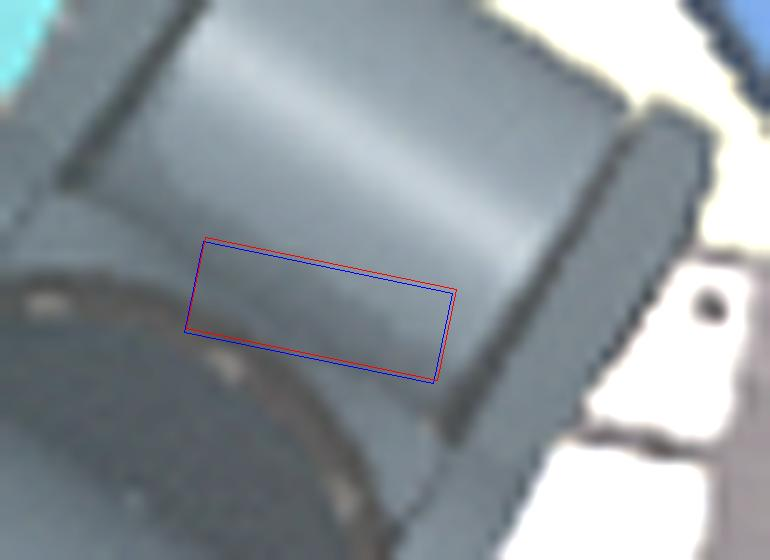

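Emit:
{"method": "send_rows", "body": {
  "steps": [
    [[1.0,-0.0007,-0.0007,-0.008,0],[1.0,-0.0007,-0.0007,-0.013,0],[1.0,-0.0007,-0.0007,-0.018,0],[1.0,-0.0007,-0.0007,-0.022,0],[1.0,-0.0007,-0.0007,-0.025,0],[1.0,-0.0007,-0.0007,-0.027,0]]
  ]
}}

```text
t: 21.7
tcp_pos: [0.5097, -0.186, -0.0189]
tool_rot: [0.063, 0.704, -0.062, 0.704]
force: [0.1, 0.4, -1.4]
finger_gap: 0.241
```

Emit:
{"method": "send_rows", "body": {
  "steps": [
    [[1.0,0,0,-0.003,0],[1.0,0,0,-0.006,0],[1.0,0,0,-0.009,0],[1.0,0,0,-0.0105,0]]
  ]
}}

```text
t: 22.2
tcp_pos: [0.5097, -0.1859, -0.0293]
tool_rot: [0.063, 0.704, -0.062, 0.704]
force: [0.2, 0.1, -1.7]
finger_gap: 0.242
```

```bash
python3 look.py p2 0.51,-0.2,0.03
python3 - <<'E'
from ovr import *
st=manip.sense()
tcp=st['tcp_pos'];jaw=np.deg2rad(-10.1);c=tcp[:2]-.015*np.array([-np.sin(jaw),np.cos(jaw)])
n,roi='side',(245,165,290,200)
im=np.clip(up(cv2.imread(f'pics/{n}_p2.png'),roi,14)*1.5,0,255).astype(np.uint8)
boxov(im,n,roi,14,c,jaw,tcp[2]+.036); cv2.imwrite(f'pics/z_{n}.png',im)
E
```

```text
22.2 [ 0.5097 -0.1859 -0.0293] [ 0.2   0.13 -1.73] 0.242
top crop origin 254 159 x6; tcp px [168. 209.]
side crop origin 225 161 x6; tcp px [185. 285.]
```

View pics/z_side.png

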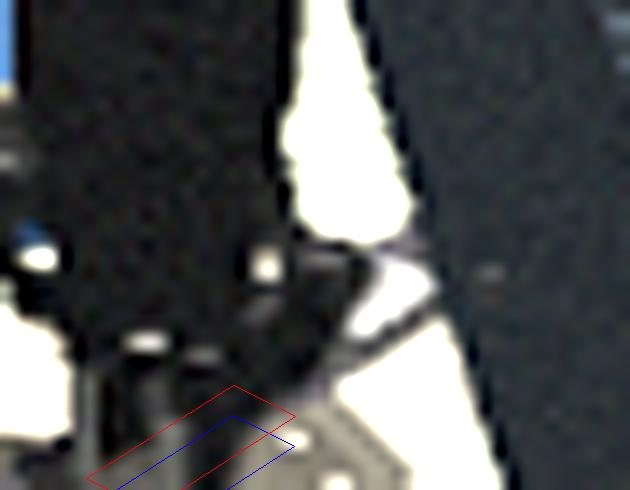

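Emit:
{"method": "send_rows", "body": {
  "steps": [
    [[1.0,0,0,-0.0006,0],[1.0,0,0,-0.0012,0],[1.0,0,0,-0.0012,0]]
  ]
}}

```text
t: 22.68
tcp_pos: [0.5099, -0.1861, -0.0301]
tool_rot: [0.062, 0.704, -0.063, 0.704]
force: [-1.0, 0.9, 0.0]
finger_gap: 0.24
```

Emit:
{"method": "send_rows", "body": {
  "steps": [
    [[0.75,0,0,0,0],[0.65,0,0,0,0],[0.55,0,0,0,0],[0.55,0,0,0,0],[0.55,0,0,0.01,0],[0.55,0,0,0.03,0],[0.55,0,0,0.07,0],[0.55,0,0,0.12,0]]
  ]
}}

```text
t: 23.68
tcp_pos: [0.509, -0.1856, 0.0907]
tool_rot: [0.063, 0.705, -0.062, 0.704]
force: [0.8, -0.6, 0.3]
finger_gap: 0.452
```

Emit:
{"method": "send_rows", "body": {
  "steps": [
    [[0.7,-0.03,0.03,0.02,0],[0.9,-0.08,0.08,0.02,0],[1.0,-0.11,0.13,0.02,0],[1.0,-0.11,0.15,0.02,0],[1.0,-0.11,0.15,0.02,0]]
  ]
}}

```text
t: 24.3
tcp_pos: [0.399, -0.0347, 0.1104]
tool_rot: [0.061, 0.704, -0.062, 0.705]
force: [-0.2, 0.5, 1.0]
finger_gap: -0.001
```

```bash
python3 look.py p3 0.49,-0.22,0.02
python3 - <<'E'
from ovr import *
for n,roi in (('top',(262,172,322,232)),('side',(242,170,292,215))):
    im=up(cv2.imread(f'pics/{n}_p3.png'),roi,10); cv2.imwrite(f'pics/z_{n}.png',im)
E
```

```text
24.3 [ 0.399  -0.0347  0.1104] [-0.19  0.5   0.97] -0.001
top crop origin 260 166 x6; tcp px [-146.  346.]
side crop origin 232 162 x6; tcp px [177. 277.]
```

View pics/z_top.png

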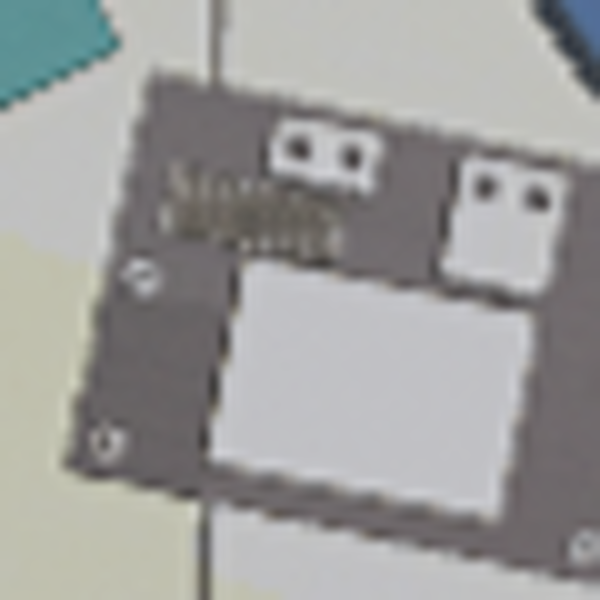

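View pics/z_side.png

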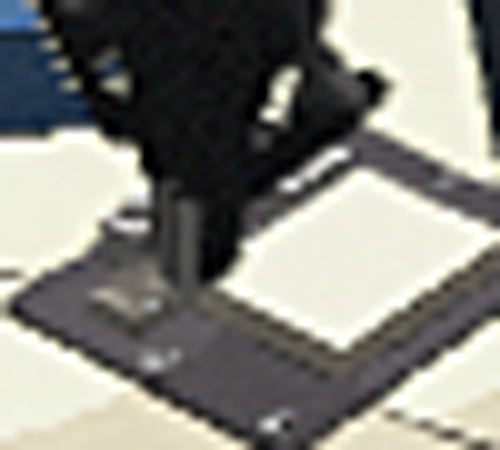

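Run:
```python
from h import *
O=np.array([.4714,-.2459]);a=np.deg2rad(-10.2);u=np.array([np.cos(a),np.sin(a)]);v=np.array([-u[1],u[0]])
k=10;roi=(262,172)
for p in ((253,212),(165,200),(342,230)):
    w=plane('top',(np.array(p)+.5)/k-.5+np.array(roi),.016)[0]; print(p,w,'fixture mm',((w-O)@u*1000).round(1),((w-O)@v*1000).round(1))
t=cv2.imread('pics/top_p3.png');roi=(280,194,318,226)
uu=up(t,roi);h=cv2.cvtColor(uu,cv2.COLOR_BGR2HSV).astype(int);cc=biggest(h[...,2]>165);P=plane('top',unup(cc,roi),.022);r=rect(P);print(r,'fixture',(r[0]/1000-O)@u*1000,(r[0]/1000-O)@v*1000)
roi=(274,184,300,202)
uu=up(t,roi);h=cv2.cvtColor(uu,cv2.COLOR_BGR2HSV).astype(int)
lab=cv2.cvtColor(uu,cv2.COLOR_BGR2LAB).astype(int);m=(lab[...,2]>131);cc=biggest(cv2.morphologyEx(m.astype(np.uint8),cv2.MORPH_CLOSE,np.ones((9,9))));r=rect(plane('top',unup(cc,roi),.016));print('spacer',r,'fixture',(r[0]/1000-O)@u*1000,(r[0]/1000-O)@v*1000)
```

```text
(253, 212) [ 0.5085691  -0.20078534] fixture mm 28.6 51.0
(165, 200) [ 0.51175938 -0.17100547] fixture mm 26.5 80.9
(342, 230) [ 0.50335993 -0.23093915] fixture mm 28.8 20.4
(array([ 449.83798218, -241.6072998 ]), (99.64266204833984, 69.33358001708984), 80.33103942871094) fixture -21.981414938985093 0.4065523517331317
spacer (array([ 503.35317993, -200.68830872]), (55.70980453491211, 26.9863338470459), 80.55989837646484) fixture 23.44187873890352 50.155568561330426
```

Emit:
{"method": "send_rows", "body": {
  "steps": [
    [[1.0,0,-0.03,0,-0.18],[1.0,0,-0.06,0,-0.36],[1.0,0,-0.09,0,-0.54],[1.0,-0.004,-0.12,0,-0.72],[1.0,-0.0076,-0.15,0,-0.9],[1.0,-0.0076,-0.18,0,-1.08],[1.0,-0.0076,-0.197,-0.02,-1.26],[1.0,-0.0076,-0.197,-0.04,-1.44]]
  ]
}}

```text
t: 25.4
tcp_pos: [0.3933, -0.2372, 0.0695]
tool_rot: [-0.514, -0.484, 0.514, -0.487]
force: [0.3, 0.7, -0.6]
finger_gap: -0.002
```

Emit:
{"method": "send_rows", "body": {
  "steps": [
    [[1.0,0,0,-0.02,-0.131],[1.0,0,0,-0.04,-0.131],[1.0,0,0,-0.06,-0.131],[1.0,0,0,-0.075,-0.131],[1.0,0,0,-0.075,-0.131]]
  ]
}}

```text
t: 26.02
tcp_pos: [0.392, -0.2342, -0.0063]
tool_rot: [-0.543, -0.454, 0.543, -0.453]
force: [0.2, 0.1, -0.1]
finger_gap: -0.001
```

```bash
python3 look.py t1 0.42,-0.235,0.02
python3 - <<'E'
from h import *
from scipy.spatial.transform import Rotation as R
M=R.from_quat(manip.sense()['tool_rot']).as_matrix();print(np.rad2deg(np.arctan2(M[1,2],M[0,2])))
E
```

```text
26.025 [ 0.392  -0.2342 -0.0063] [ 0.24  0.06 -0.1 ] -0.001
top crop origin 264 187 x6; tcp px [191. 247.]
side crop origin 251 166 x6; tcp px [232. 246.]
-100.2163083811633
```

View pics/look_t1.png

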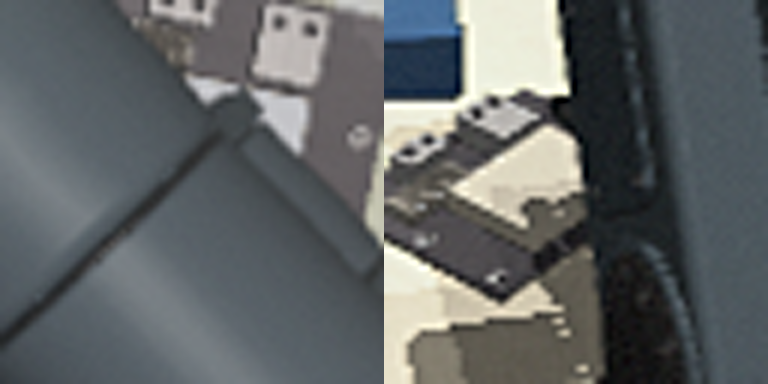

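Emit:
{"method": "send_rows", "body": {
  "steps": [
    [[1.0,0,0,-0.01,0],[1.0,0,0,-0.018,0],[1.0,0,0,-0.0215,0],[1.0,0,0,-0.0215,0],[1.0,0,0,-0.0215,0]]
  ]
}}

```text
t: 26.75
tcp_pos: [0.3923, -0.233, -0.0267]
tool_rot: [0.542, 0.454, -0.542, 0.454]
force: [-0.4, -0.3, 0.1]
finger_gap: -0.001
```

Emit:
{"method": "send_rows", "body": {
  "steps": [
    [[1.0,0.003,-0.0005,0,0],[1.0,0.006,-0.001,0,0],[1.0,0.009,-0.0016,0,0],[1.0,0.0118,-0.0021,0,0],[1.0,0.0138,-0.0025,0,0],[1.0,0.0157,-0.0028,0,0]]
  ]
}}

```text
t: 27.5
tcp_pos: [0.4068, -0.2348, -0.0268]
tool_rot: [-0.542, -0.455, 0.542, -0.453]
force: [-3.5, 0.3, 3.6]
finger_gap: -0.001
```

Emit:
{"method": "send_rows", "body": {
  "steps": [
    [[1.0,0.001,-0.0002,0,0],[1.0,0.002,-0.0004,0,0],[1.0,0.003,-0.0005,0,0],[1.0,0.003,-0.0005,0,0]]
  ]
}}

```text
t: 28.0
tcp_pos: [0.4102, -0.2358, -0.0269]
tool_rot: [-0.542, -0.454, 0.542, -0.453]
force: [-5.3, 1.1, 2.7]
finger_gap: 0.006
```

```bash
cat > fx.py <<'E'
from h import *
import sys
st=manip.sense();O=np.array([.4714,-.2459]);a=np.deg2rad(-10.2);u=np.array([np.cos(a),np.sin(a)]);v=np.array([-u[1],u[0]])
w=st['tcp_pos'][:2]-O
print('t',st['t'],'tcp fixture',(w@u*1000).round(1),(w@v*1000).round(1),'F',st['force'].round(1),'Fx_fix',(st['force'][:2]@u).round(1))
if len(sys.argv)>1:
    tag=sys.argv[1]
    ims=[]
    for n,roi in (('top',(274,172,324,222)),('side',(242,166,292,216))):
        im=manip.snapshot(n)[:,:,::-1].copy(); cv2.imwrite(f'pics/{n}_{tag}.png',im); ims.append(up(im,roi,8))
    cv2.imwrite(f'pics/look_{tag}.png',np.hstack(ims))
E
python3 fx.py t2
```

```text
t 28.0 tcp fixture -62.0 -0.9 F [-5.3  1.1  2.7] Fx_fix -5.5
```

View pics/look_t2.png

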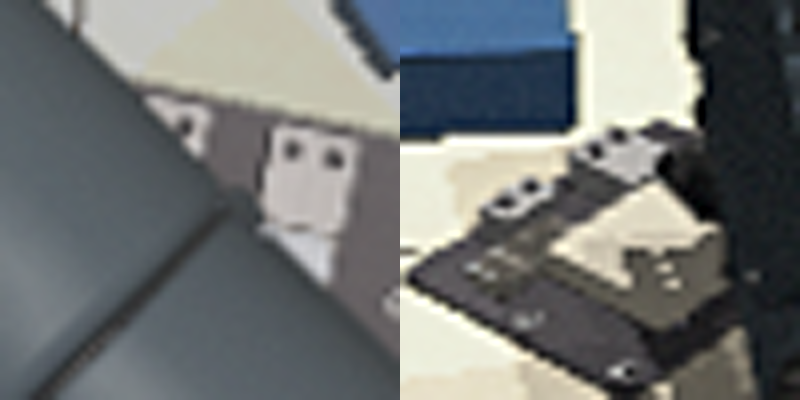

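Emit:
{"method": "send_rows", "body": {
  "steps": [
    [[1.0,0.001,-0.0002,0,0],[1.0,0.0015,-0.0003,0,0],[1.0,0.0015,-0.0003,0,0]]
  ]
}}

```text
t: 28.48
tcp_pos: [0.4106, -0.2353, -0.0268]
tool_rot: [-0.542, -0.455, 0.543, -0.452]
force: [-8.2, 0.2, 4.5]
finger_gap: 0.001
```

```bash
python3 fx.py
```

```text
t 28.475 tcp fixture -61.8 -0.4 F [-8.2  0.2  4.5] Fx_fix -8.1
```

Emit:
{"method": "send_rows", "body": {
  "steps": [
    [[1.0,0.0005,-0.0001,0,0],[1.0,0.001,-0.0002,0,0],[1.0,0.001,-0.0002,0,0],[1.0,0.001,-0.0002,0,0]]
  ]
}}

```text
t: 28.98
tcp_pos: [0.4107, -0.235, -0.0269]
tool_rot: [-0.542, -0.456, 0.543, -0.452]
force: [-9.1, 1.1, 6.7]
finger_gap: -0.003
```

```bash
python3 fx.py t3
python3 - <<'E'
from h import *
u=np.hstack([up(cv2.imread('pics/side_t3.png'),(246,176,286,212),20)]);cv2.imwrite('pics/z1.png',u)
u=up(cv2.imread('pics/top_t3.png'),(286,176,324,212),20);cv2.imwrite('pics/z2.png',u)
E
```

```text
t 28.975 tcp fixture -61.6 -0.0 F [-9.1  1.1  6.7] Fx_fix -9.2
```

View pics/z1.png

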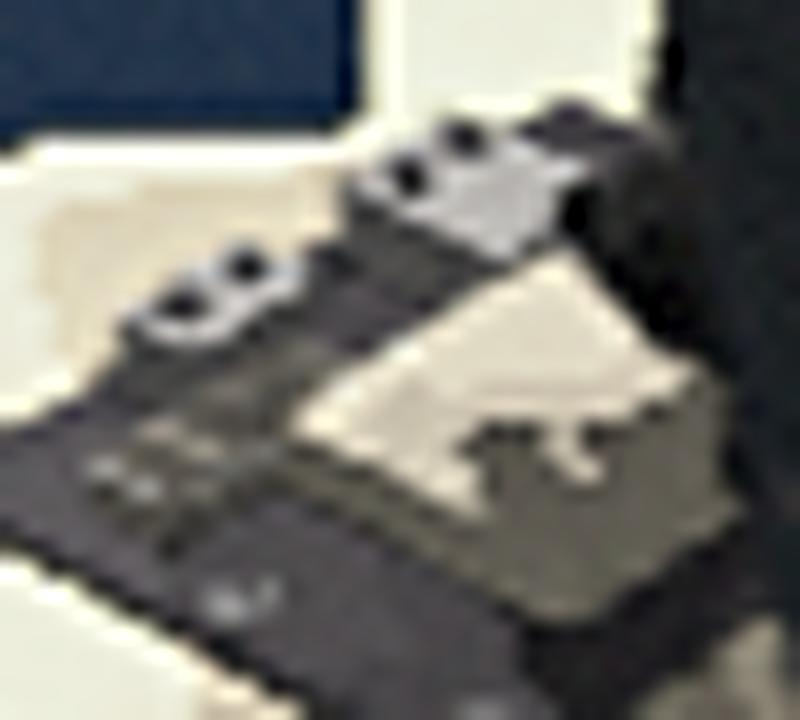

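View pics/z2.png

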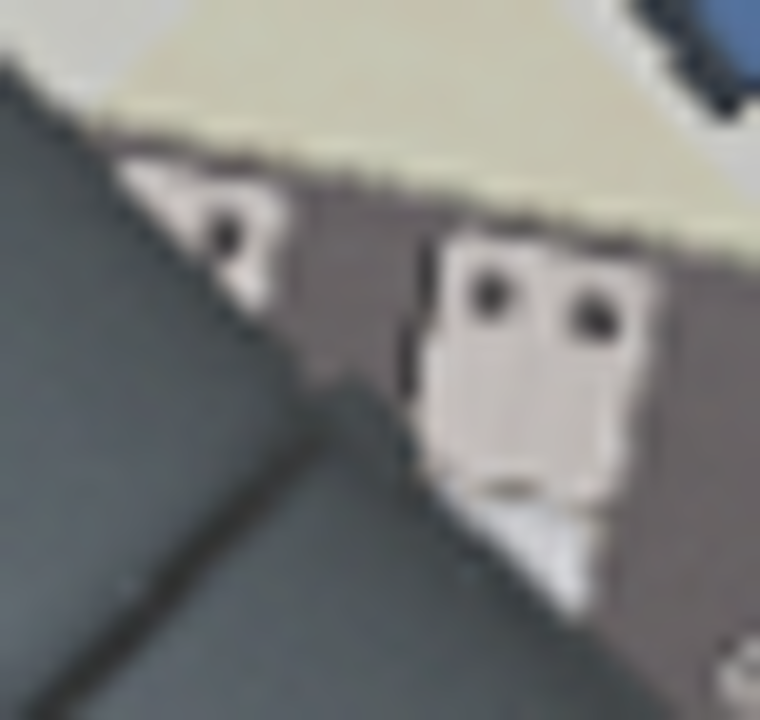

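Run:
```python
from h import *
O=np.array([.4714,-.2459]);a=np.deg2rad(-10.2);u=np.array([np.cos(a),np.sin(a)]);v=np.array([-u[1],u[0]])
f=lambda w:(((w-O)@u*1000).round(1),((w-O)@v*1000).round(1))
c=lambda p,r,k=20:(np.array(p,float)+.5)/k-.5+np.array(r)
r=(246,176)
for nm,p,z in (('tile BL',(293,425),.022),('tile BR',(568,250),.022),('tile FL-ish',(480,515),.022),('long FL top',(505,258),.026),('long BLtop',(345,185),.026),('short FLtop',(190,345),.026),('short BL',(120,325),.026),('short FR',(305,280),.026)):
    print(nm,f(plane('side',c(p,r),z)[0]))
r=(286,176)
for nm,p,z in (('tile/stop joint',(515,492),.024),('long FR',(600,505),.026),('tile R',(585,605),.022),('tile backR',(605,515),.022)):
    print('top',nm,f(plane('top',c(p,r),z)[0]))
```

```text
tile BL (np.float64(15.5), np.float64(53.3))
tile BR (np.float64(15.2), np.float64(-27.5))
tile FL-ish (np.float64(-28.7), np.float64(52.2))
long FL top (np.float64(18.6), np.float64(-12.3))
long BLtop (np.float64(58.0), np.float64(-11.2))
short FLtop (np.float64(43.4), np.float64(50.8))
short BL (np.float64(57.6), np.float64(54.7))
short FR (np.float64(41.9), np.float64(19.4))
top tile/stop joint (np.float64(20.3), np.float64(-33.7))
top long FR (np.float64(20.9), np.float64(-47.8))
top tile R (np.float64(4.3), np.float64(-49.2))
top tile backR (np.float64(19.9), np.float64(-49.5))
```

Run:
```python
from h import *
O=np.array([.4714,-.2459]);a=np.deg2rad(-10.2);u=np.array([np.cos(a),np.sin(a)]);v=np.array([-u[1],u[0]])
roi=(246,176,286,212);k=10
def ov(pic,cx,dpx,yaw=0,cy=.0004):
    im=np.clip(up(cv2.imread(pic),roi,k).astype(float)*1.1,0,255).astype(np.uint8)
    cc=O+cx*u+cy*v;aa=a+yaw;U=np.array([np.cos(aa),np.sin(aa)]);V=np.array([-U[1],U[0]])
    P=np.array([np.r_[cc+s*.035*U+t*.05*V,.022] for s,t in ((1,1),(1,-1),(-1,-1),(-1,1))])
    q=(proj('side',P)+dpx-np.array(roi[:2])+.5)*k-.5
    cv2.polylines(im,[q.astype(int)],True,(0,0,255),1)
    for s0,s1,yy in ((.042,.062,.032),(.020,.062,-.032)):
        P=np.array([np.r_[O+x*u+(yy+t*.018)*v,.026] for x,t in ((s1,1),(s1,-1),(s0,-1),(s0,1))])
        q=(proj('side',P)+dpx-np.array(roi[:2])+.5)*k-.5
        cv2.polylines(im,[q.astype(int)],True,(255,0,0),1)
    return im
d=np.array([0,0.])
cv2.imwrite('pics/z.png',np.hstack([ov('pics/side0.png',-.022,d,np.deg2rad(.5)),ov('pics/side_t3.png',-.015,d)]))
```

```text
(no output)
```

View pics/z.png

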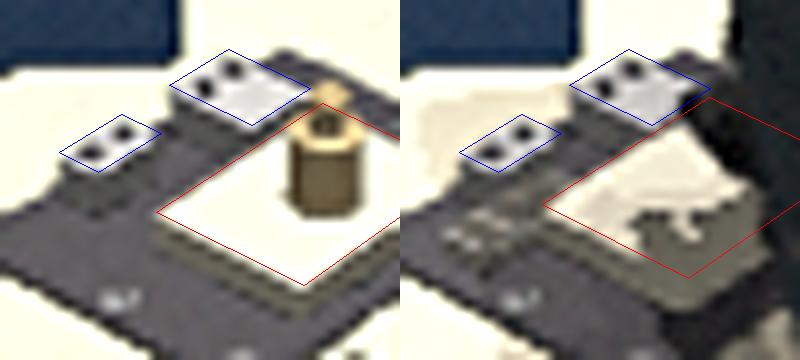

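Emit:
{"method": "send_rows", "body": {
  "steps": [
    [[1.0,-0.006,0.001,0.001,0],[1.0,-0.006,0.001,0.002,0],[1.0,-0.0038,0.013,0.002,0],[1.0,-0.0015,0.0258,0.002,0],[1.0,-0.0015,0.0258,0.002,0],[1.0,0.0,0.0255,0.002,0],[1.0,0.0,0.0255,0.002,0]]
  ]
}}

```text
t: 29.95
tcp_pos: [0.4139, -0.2117, -0.0248]
tool_rot: [0.542, 0.453, -0.542, 0.454]
force: [0.1, -0.3, -0.7]
finger_gap: -0.001
```

```bash
python3 fx.py
```

```text
t 29.95 tcp fixture -62.7 23.4 F [ 0.1 -0.3 -0.7] Fx_fix 0.2
```

Emit:
{"method": "send_rows", "body": {
  "steps": [
    [[1.0,0.0005,-0.0001,0,0],[1.0,0.001,-0.0002,0,0],[1.0,0.001,-0.0002,0,0]]
  ]
}}

```text
t: 30.32
tcp_pos: [0.4144, -0.2117, -0.0248]
tool_rot: [0.542, 0.454, -0.542, 0.454]
force: [-0.0, -0.3, -0.1]
finger_gap: 0.002
```

```bash
python3 fx.py
```

```text
t 30.325 tcp fixture -62.1 23.6 F [-0.  -0.3 -0.1] Fx_fix 0.0
```

Emit:
{"method": "send_rows", "body": {
  "steps": [
    [[1.0,0.0005,-0.0001,0,0],[1.0,0.001,-0.0002,0,0],[1.0,0.001,-0.0002,0,0]]
  ]
}}

```text
t: 30.7
tcp_pos: [0.4151, -0.2116, -0.0248]
tool_rot: [-0.542, -0.454, 0.542, -0.454]
force: [-1.1, -0.8, 0.1]
finger_gap: 0.004
```

```bash
python3 fx.py
```

```text
t 30.7 tcp fixture -61.5 23.8 F [-1.1 -0.8  0.1] Fx_fix -1.0
```

Emit:
{"method": "send_rows", "body": {
  "steps": [
    [[1.0,0.001,-0.0002,0,0],[1.0,0.002,-0.0004,0,0],[1.0,0.002,-0.0004,0,0]]
  ]
}}

```text
t: 31.08
tcp_pos: [0.4155, -0.2111, -0.0248]
tool_rot: [-0.542, -0.455, 0.543, -0.452]
force: [-6.4, -0.6, 3.1]
finger_gap: 0.0
```

```bash
python3 fx.py
```

```text
t 31.075 tcp fixture -61.2 24.3 F [-6.4 -0.6  3.1] Fx_fix -6.1
```

Emit:
{"method": "send_rows", "body": {
  "steps": [
    [[1.0,0.001,-0.0002,0,0],[1.0,0.0015,-0.0003,0,0],[1.0,0.0015,-0.0003,0,0]]
  ]
}}

```text
t: 31.45
tcp_pos: [0.4154, -0.2109, -0.0248]
tool_rot: [-0.541, -0.456, 0.543, -0.452]
force: [-9.8, -3.5, 4.3]
finger_gap: 0.001
```

```bash
python3 fx.py t4;  python3 - <<'E'
from h import *
u=np.hstack([up(cv2.imread('pics/side_t4.png'),(246,176,286,212),10),up(cv2.imread('pics/top_t4.png'),(286,176,322,212),10)]);cv2.imwrite('pics/z1.png',u)
E
```

```text
t 31.45 tcp fixture -61.3 24.6 F [-9.8 -3.5  4.3] Fx_fix -9.0
```

View pics/z1.png

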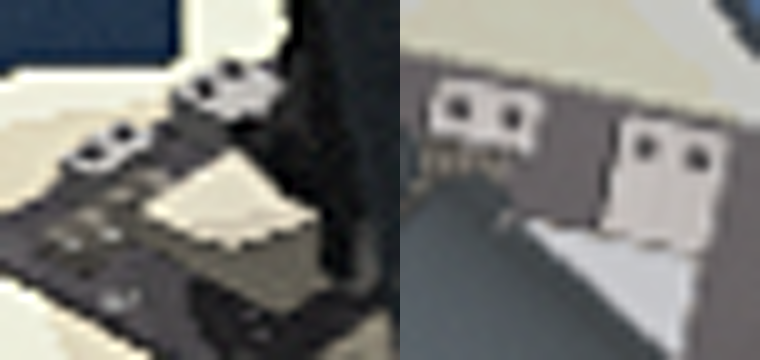

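Run:
```python
from h import *
O=np.array([.4714,-.2459]);a=np.deg2rad(-10.2);u=np.array([np.cos(a),np.sin(a)]);v=np.array([-u[1],u[0]])
t=cv2.imread('pics/top_t4.png');roi=(286,176,322,222)
up10=up(t,roi,10);g=cv2.cvtColor(up10,cv2.COLOR_BGR2GRAY).astype(np.float32)
# back edge of tile in open span between stops: sample along fixture x at several y, z=.022
for y in (-2,-4,-6,-8,-10,-12):
    xs=np.arange(.008,.032,.0004);P=np.array([np.r_[O+x*u+y/1000*v,.022] for x in xs])
    q=(((proj('top',P)-np.array(roi[:2])+.5)*10-.5)).astype(np.float32)
    pr=cv2.remap(g,q[:,:1].reshape(1,-1).copy(),q[:,1:].reshape(1,-1).copy(),cv2.INTER_LINEAR)[0]
    i=np.argmin(np.gradient(pr)); print(y,'edge x mm',(xs[i]*1000).round(1),pr[[0,i,-1]].round(0))
cv2.imwrite('pics/z.png',up(t,(286,182,310,206),24))
```

```text
-2 edge x mm 19.6 [ 92. 133.  99.]
-4 edge x mm 19.2 [ 96. 158.  99.]
-6 edge x mm 20.4 [124. 135. 100.]
-8 edge x mm 20.4 [156. 143. 100.]
-10 edge x mm 20.0 [176. 148.  97.]
-12 edge x mm 20.0 [189. 144.  88.]
```

View pics/z.png

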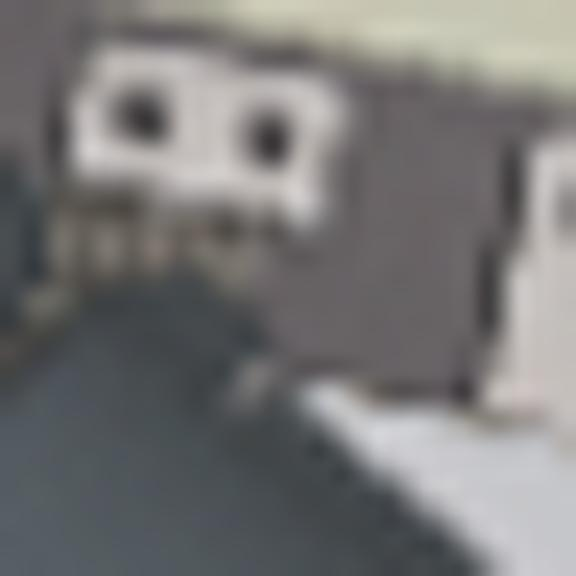

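Emit:
{"method": "send_rows", "body": {
  "steps": [
    [[1.0,-0.004,0.0007,0,0],[1.0,-0.007,0.0012,0,0],[1.0,-0.0084,-0.007,0,0],[1.0,-0.0096,-0.014,0,0],[1.0,-0.0067,-0.0145,0,0],[1.0,-0.0037,-0.015,0,0],[1.0,-0.0027,-0.0152,0,0],[1.0,-0.0027,-0.0152,0,0]]
  ]
}}

```text
t: 32.55
tcp_pos: [0.4126, -0.226, -0.025]
tool_rot: [-0.541, -0.457, 0.543, -0.452]
force: [-9.1, -3.9, 2.5]
finger_gap: -0.002
```

```bash
python3 fx.py
```

```text
t 32.55 tcp fixture -61.4 9.2 F [-9.1 -3.9  2.5] Fx_fix -8.3
```

Emit:
{"method": "send_rows", "body": {
  "steps": [
    [[1.0,0.0004,-0.0001,0,0],[1.0,0.0004,-0.0001,0,0],[1.0,0.0004,-0.0001,0,0],[1.0,0.0004,-0.0001,0,0]]
  ]
}}

```text
t: 33.05
tcp_pos: [0.4126, -0.2259, -0.025]
tool_rot: [-0.541, -0.457, 0.543, -0.451]
force: [-10.0, -4.6, 2.7]
finger_gap: -0.001
```

```bash
python3 fx.py t5
python3 - <<'E'
from h import *
t=cv2.imread('pics/top_t5.png');s=cv2.imread('pics/side_t5.png')
cv2.imwrite('pics/z.png',np.hstack([up(t,(266,174,318,214),8),up(s,(170,250,215,290),8)]))
O=np.array([.4714,-.2459]);a=np.deg2rad(-10.2);u=np.array([np.cos(a),np.sin(a)]);v=np.array([-u[1],u[0]])
roi=(286,176,322,222);g=cv2.cvtColor(up(t,roi,10),cv2.COLOR_BGR2GRAY).astype(np.float32)
for y in (-6,-8,-10,-12):
    xs=np.arange(.008,.032,.0004);P=np.array([np.r_[O+x*u+y/1000*v,.022] for x in xs])
    q=(((proj('top',P)-np.array(roi[:2])+.5)*10-.5)).astype(np.float32)
    pr=cv2.remap(g,q[:,:1].reshape(1,-1).copy(),q[:,1:].reshape(1,-1).copy(),cv2.INTER_LINEAR)[0]
    print(y,(xs[np.argmin(np.gradient(pr))]*1000).round(1))
E
```

```text
t 33.05 tcp fixture -61.4 9.2 F [-10.   -4.6   2.7] Fx_fix -9.0
-6 8.8
-8 14.0
-10 22.0
-12 21.6
```

View pics/z.png

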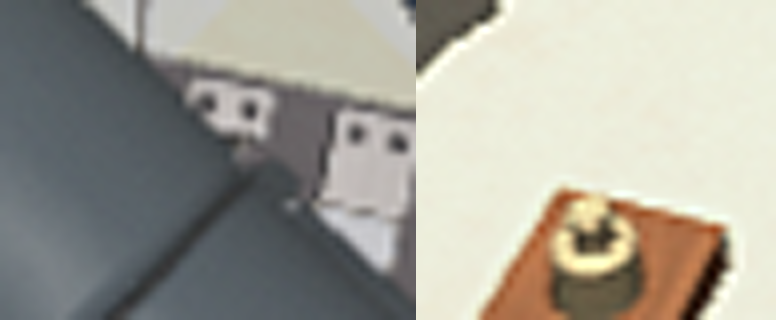

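View pics/look_t5.png

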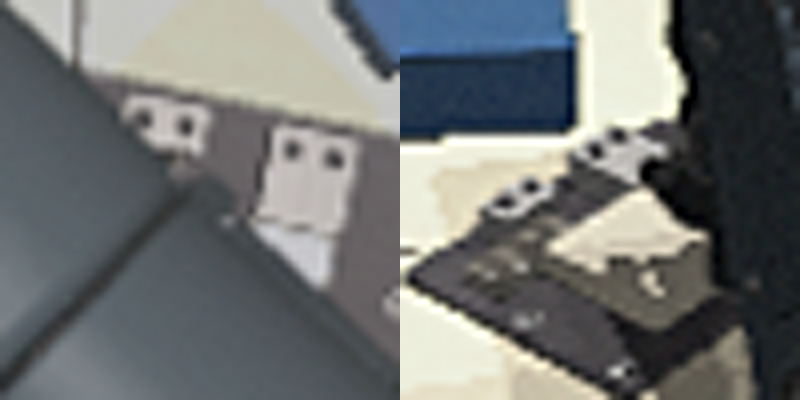

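Run:
```python
from station import manip
print(manip.sense()['force']); print(manip.sign_off()); print(manip.sense()['t'],manip.sense()['force'],manip.sense()['tcp_pos'])
```

```text
[-10.98129791  -4.76760873   3.56494165]
the job is handed in; nothing more can be done
None
the job is handed in; nothing more can be done
```

The job is handed in at about 33 s of the 72 s allowed. No verdict was reported, so what follows rests on my own checks.

**What I did**
- **Weight:** I set it in its own 32 mm recess and let it go. The side picture shows it upright in the recess.
- **Spacer:** I laid it flat in front of the short stop and let it go. By the top view its centre was about 19 mm from the pocket point (limit 27 mm), with 30 mm behind the tile. That was measured before the tile was pushed.
- **Tile:** I pushed it straight back and stopped while still pressing. At the last reading before hand-in the arm was pressing with about 10 N.

**Last checks**
- **Flush:** the tile's back edge measured about 20 mm in front of the fixture's origin, against 20 mm when flush. The top picture shows it touching the long stop and the spacer against the short stop.
- **Square:** pushing at 0, 9 and 24 mm from the middle of its front edge, the fingers stalled at the same depth each time, within 0.3 mm.

**What failed or disagreed**
- **Tool height:** the fingertips are really about 38 mm higher than the reported TCP. My first grasp closed on air above the weight, so I touched the bench to measure the offset and corrected for it afterwards.
- **Side camera:** it put the tile's back edge about 3 to 4 mm short of flush. I trusted the top view and the push depths, because the side picture is shaded and its scale was a few millimetres off elsewhere too.
- **Final pose:** at the last push position the arm hid the free part of the tile's back edge. The edge reading comes from the push just before it.
- **Bystanders:** I did not measure the small weight, timer or vial again at the end. None of the moves went near them.

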